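Clamp a chromatography column in the cam vise

ROBOT

A 7-joint arm with a two-finger parallel gripper is mounted at the origin on the work surface. World frame = base frame: x ahead of the robot, y to its left, z up, the work surface at z = 0. Lengths are in mm, angles in rad, forces in N, time in s.
With the tool pointing down it reaches from about 425 to 800 mm from the base axis. Payload 8.3 kg.
Tool frame: the origin (TCP) lies midway between the tips of the shut fingers; the grasp point (between the pads) lies 19 mm behind it; z points along the fingers, y is the direction in which the jaws open and shut (so a half turn about z gives the same grasp; the last joint's range is limited). The gripper opens to 85 mm and grips with 20 to 120 N. Pads are 22 mm wide; open, the fingers measure 114 mm over their backs; the gripper's body (76 mm by 85 mm) begins 54 mm behind the grasp point. The pads swing forward as they close: fully open they stand 13 mm farther back than shut.
Start: joints at [-1.303, 0.383, 0.016, 1.37, -0.006, 1.388, -0.046], TCP at [202.948, 591.114, 231.279] pointing down, gripper open.
Joint ranges: [-2.95, 2.95], [-0.25, 2.06], [-1.52, 1.56], [0.18, 2.33], [-1.44, 4.58], [0.02, 2.06], [-3.01, 3.01]. Speed limits (rad/s): [2.39, 2.39, 3.01, 3.01, 3.14, 3.14, 3.14].

INTERFACE

Orientations are given as a rotation vector (axis times angle).
In Python, from cell import ctrl, vision, ticket gives the robot as it stands. The module is installed in compiled form; this text tells all that it offers.
- The arm moves only by the tool play_rows, never from a script. Its argument "commands" is text: rows parted by semicolons, each of 5 numbers parted by spaces: the shift along the tool's x, y, z in cm, then the turn about the tool's z in rad, then the finger opening in cm, from 0 to 8.54. In form: dx dy dz yaw gripper; .... A call has 1 to 8 rows; each row shifts and turns the commanded pose from where the row before left it, along the tool's axes as they then stand; what a row does not reach is not made up. A row lasts 1/8 s, in which the tool goes at most 62.5 mm and 10.7 degrees, less where a joint would pass 70% of its speed; a pose out of reach is approached as far as the arm can. A call is refused whole if a number of a shift passes 6.25 or a number of a turn 0.188, either way. A call with a gripper value outside its range is refused whole. The fingers move at their own pace and stop on an object; "force" is the grip in N (left out, the last holds). Time passes only in rows, so rows that do not move let the fingers close. It gives the time, the measured TCP pose, the force and the opening at its end, in the units of the state.
- ctrl.read_state(): the state, without advancing time (a new reading comes with each control period).
- vision.snapshot(name): name is "side" or "top" or "wrist"; returns a dict with "color" (480x640x3 uint8, blue, green, red), "depth" (480x640 float32, mm along the optical axis (not along the pixel's ray), 0 where there is no reading), "fov_y" (degrees; the focal length in pixels is half the picture's height over the tangent of half this angle, whatever the lens; pixels are square), "cx", "cy" (the principal point, pixels), "k1" (the pictures are not rectified: a ray, as slopes to the right and down, at radius r is drawn at 1 + k1 r^2 times it, then the intrinsics apply), "xyz" and "orientation" of the camera in the world. Camera axes: x right, y up, looking along -z (the intrinsics and any distortion apply to the point x, -y, -z); pixel columns grow to the right and rows downward; lengths in mm; the calibration is good to about 2 mm. A picture is of the moment at which its call begins.
- ticket.job_done(): hands the job in, once; it reports no verdict.
The state is a dict: "time_s": time; "joints": joint angles; "qvel": joint speeds; "joint_efforts": joint torques, N m; "tool_pos": TCP position; "eef_rot": TCP orientation; "force": force on the tool from outside, world axes, zero at the start; "ft_torque": the same for the moment, N m; "opening": finger opening in mm.
Only numpy, scipy, OpenCV 4.12 (cv2) and the standard library are available. Lean on these libraries where they do the work, as an engineer would, in place of code of your own. Each camera call takes 0.05 s, during which the arm holds its last target.

TASK

Set the short steel column upright on the bed of the bench vise at the middle of its jaws, big hex end down, turned so that two of its flats are square to the jaws and one lies against the fixed jaw. Then slide the packing plate that fits snugly into the gap between column and moving jaw, all the way down onto the bed, and swing the cam lever fully home so that the column is clamped between the jaws. Leave the bottle, beaker and wrench alone.

Things in the scene. Friction and masses are not known exactly. Their poses are not given: they have to be found in the camera images.
- vise: Grey and steel bench vise, screwed down; place and angle differ each time. Origin: on the bench under the middle; z up. The jaws close along its y; x runs along the jaws. The steel bed is 30 mm above the bench. The fixed jaw's face is the plane y = -30 mm, facing +y, 100 mm wide, top 69 mm above the bench. The moving jaw faces it from the +y side; same width and height, a 4 mm bevel on its top edge.
- bed (a point): Point on the steel bed (90 mm wide in x), 30 mm above the bench, at mid-jaw, 20 mm from the fixed jaw's face: where the column's axis meets the bed when one of its flats touches the fixed jaw. Axes as the vise.
- jaw_plate: The steel face plate of the fixed jaw, 100 x 8 x 39 mm, part of the vise; its frame is the vise's frame.
- face (a point): Centre of the moving jaw's flat working face, 50 mm above the bench, facing -y of the vise. Lever open, the gap for a packing plate beside a column that touches the fixed jaw is this point's y in the vise's frame minus 10 mm: 9.8 to 18.2 mm, different each time. The face is sprung: it yields backwards above 12 N, then 4 N per mm.
- vise_carriage (a joint): Coarse setting of the moving jaw in m, 0 to 0.0084, different each time and locked: it cannot be moved by hand. The gap for the packing plate is 18.2 mm minus this setting.
- cam_lever (a joint): Cam lever on the moving jaw, vertical axis, in rad: 0 open (points along +y of the vise, as at the start), 1.5 fully home at its stop (points along -x of the vise); positive is anticlockwise from above. It advances the moving jaw 3.6 mm per rad, 5.4 mm in all, so it clamps only if the gap is filled to within about 5 mm. Takes about 3 N at the knob; stays where it is left.
- lever_knob (a point): Centre of the lever's black upright cylindrical knob, 24 mm in diameter, 110 mm from the pivot. This point is 108.5 mm above the bench; the knob stands clear from 86 mm (upper face of the 14 mm wide lever bar) to 131 mm above the bench.
- lever_pivot (a point): Point on the vertical axis of the cam lever, at the height of the knob's centre.
- column_mid (a point): Loose steel column standing on the bench, 100 mm tall plus a 6 mm red plug, about 0.4 kg. Origin on its axis 50 mm above its foot; z up; x square to one pair of flats (the rest every 60 degrees). Foot: hexagon 40 mm across flats, 28 mm tall, cone to 34 mm; tube 28 mm in diameter, blue band; head to grip: hexagon 32 mm across flats, 72 to 100 mm above the foot, flats parallel to the foot's.
- rack: Grey block 100 x 136 x 22 mm, fixed, with three grooves along its x, at y = -40, 0 and 40 mm, in which the packing plates stand in any order, width along the rack's x, lower edges 12 mm above the bench. Origin: under its centre, on the bench.
- plate8_mid (a point): White packing plate, 8 mm thick, loose. Origin: its centre, 50 mm above its lower edge; z up, x along its width, y through its thickness. 100 mm tall: lowest 10 mm a tongue 4 mm thick, 70 mm wide; then full thickness and 70 mm wide up to 42 mm; then, to the top, a grip tab of full thickness, 44 mm wide: take it across this width.
- plate11_mid (a point): Yellow packing plate, 11 mm thick; outline, tongue, grip tab, origin and axes as the white plate's. Loose.
- plate14_mid (a point): Blue packing plate, 14 mm thick; outline, tongue, grip tab, origin and axes as the white plate's. Loose.
- bottle: Amber bottle, 72 mm in diameter, 150 mm tall, standing beyond the work. Origin under its centre. Leave alone.
- beaker: Glass beaker, 72 mm in diameter, 85 mm tall, standing beyond the work. Origin under its centre. Leave alone.
- wrench: Wrench 190 mm long, lying flat beyond the vise. Leave alone.
Mind the look-alikes: they are no part of the job. What is meant by the part that bears plate11_mid is not red, and is the smaller of those in its own colour.

How it is judged (in metres and radians):
On the way, in this order (a step that is already met when the one before it is completed fails the run):
1. the column stands upright on the vise bed by the fixed jaw, two flats square to the jaws within 6 degrees, let go (z of column_mid in the frame of vise between 0.076 and 0.083 m and x of column_mid in the frame of vise between -0.03 and 0.03 m and y of column_mid in the frame of vise between -0.014 and -0.004 m and angle between column_mid's own z axis and vertical below 0.05 rad and (angle between the x axis of column_mid and the y axis of vise, either way round below 0.105 rad or angle between the x axis of column_mid and the y axis of vise, either way round between 0.9422 and 1.1522 rad) and contact force between the fingers and column below 0.1 N), for 0.2 s.
2. a packing plate is down on the bed between column and moving jaw, upright, let go (((z of plate8_mid in the frame of vise between 0.076 and 0.084 m and x of plate8_mid in the frame of vise between -0.03 and 0.03 m and y of plate8_mid in the frame of vise between 0.004 and 0.03 m and angle between plate8_mid's own z axis and vertical below 0.06 rad and angle between the y axis of plate8_mid and the y axis of vise, either way round below 0.12 rad and contact force between the fingers and plate8 below 0.1 N) or (z of plate11_mid in the frame of vise between 0.076 and 0.084 m and x of plate11_mid in the frame of vise between -0.03 and 0.03 m and y of plate11_mid in the frame of vise between 0.004 and 0.03 m and angle between plate11_mid's own z axis and vertical below 0.06 rad and angle between the y axis of plate11_mid and the y axis of vise, either way round below 0.12 rad and contact force between the fingers and plate11 below 0.1 N) or (z of plate14_mid in the frame of vise between 0.076 and 0.084 m and x of plate14_mid in the frame of vise between -0.03 and 0.03 m and y of plate14_mid in the frame of vise between 0.004 and 0.03 m and angle between plate14_mid's own z axis and vertical below 0.06 rad and angle between the y axis of plate14_mid and the y axis of vise, either way round below 0.12 rad and contact force between the fingers and plate14 below 0.1 N))), for 0.2 s.
At the end, for the whole second after the job is handed in: Column upright (2 deg) on the vise bed (3 mm), flats square to the jaws (3.4 deg), pressed on the fixed jaw with over 7 N; one packing plate upright (3.4 deg) between it and the moving jaw, down on the bed (4 mm); both within 30 mm of mid-jaw; cam lever past 1.38 rad. Unused plates: anywhere (z of column_mid in the frame of vise between 0.076 and 0.083 m and x of column_mid in the frame of vise between -0.03 and 0.03 m and y of column_mid in the frame of vise between -0.014 and -0.004 m and angle between column_mid's own z axis and vertical below 0.04 rad and (angle between the x axis of column_mid and the y axis of vise, either way round below 0.06 rad or angle between the x axis of column_mid and the y axis of vise, either way round between 0.9872 and 1.1072 rad) and ((z of plate8_mid in the frame of vise between 0.076 and 0.084 m and x of plate8_mid in the frame of vise between -0.03 and 0.03 m and y of plate8_mid in the frame of vise between 0.004 and 0.03 m and angle between plate8_mid's own z axis and vertical below 0.06 rad and angle between the y axis of plate8_mid and the y axis of vise, either way round below 0.12 rad and contact force between the fingers and plate8 below 0.1 N) or (z of plate11_mid in the frame of vise between 0.076 and 0.084 m and x of plate11_mid in the frame of vise between -0.03 and 0.03 m and y of plate11_mid in the frame of vise between 0.004 and 0.03 m and angle between plate11_mid's own z axis and vertical below 0.06 rad and angle between the y axis of plate11_mid and the y axis of vise, either way round below 0.12 rad and contact force between the fingers and plate11 below 0.1 N) or (z of plate14_mid in the frame of vise between 0.076 and 0.084 m and x of plate14_mid in the frame of vise between -0.03 and 0.03 m and y of plate14_mid in the frame of vise between 0.004 and 0.03 m and angle between plate14_mid's own z axis and vertical below 0.06 rad and angle between the y axis of plate14_mid and the y axis of vise, either way round below 0.12 rad and contact force between the fingers and plate14 below 0.1 N)) and value of joint cam_lever above 1.38 rad and contact force between column and jaw_plate above 7 N and linear speed of column below 0.01 m/s); the robot touches nothing.
It fails at once if the bottle is pushed more than 40 mm or knocked over (distance of bottle from where it was at the start of the episode above 0.04 m or angle between bottle's own z axis and vertical above 0.5 rad).
It fails at once if the beaker is pushed more than 40 mm or knocked over (distance of beaker from where it was at the start of the episode above 0.04 m or angle between beaker's own z axis and vertical above 0.5 rad).
It fails at once if the wrench is pushed more than 40 mm or knocked over (distance of wrench from where it was at the start of the episode above 0.04 m or angle between wrench's own z axis and vertical above 0.5 rad).
It fails at once if the column is knocked over or laid down (angle between column_mid's own z axis and vertical above 0.7 rad).
It also fails if it takes over 72 s, if anything falls off the work surface, if the arm or the gripper's body presses on something with over 40 N, if the wrist force passes 120 N, or if a joint passes its speed limit or range.

## Working session

There is one attempt and no reset: what is moved stays moved. The work goes in short steps, Python scripts to look and compute and a tool call to move; the robot and the scene stay as the last step left them, time stands still between calls to the robot, and variables do not carry over. Pictures are saved under pics/ and viewed, and the job is handed in when it is done.

Besides the shell and the picture viewer there is one more tool, called after ">>>" by a JSON object that holds its "op" and its "data", one argument or row to a line. play_rows: Moves the arm, as the interface text tells. Its arguments: {"type":"object","properties":{"commands":{"type":"string"},"force":{"type":"number"}},"required":["commands"]}

```bash
mkdir -p pics; ls
python3 - <<'E'
from cell import ctrl, vision, ticket
import cv2,numpy as np,pickle
s=ctrl.read_state(); print(s)
for n in ["side","top","wrist"]:
    d=vision.snapshot(n); pickle.dump(d,open(f"{n}0.pkl","wb"))
    cv2.imwrite(f"pics/{n}0.png",d["color"])
    print(n,{k:d[k] for k in d if k not in("color","depth")})
E
```

```text
pics
{'time_s': 0.0, 'joints': array([-1.30292325,  0.38425576,  0.01637978,  1.37117154, -0.00630515,
        1.38819665, -0.04650656]), 'qvel': array([ 0.00061648, -0.00029774,  0.00102234,  0.00083732,  0.00062996,
        0.00070805, -0.00076552]), 'joint_efforts': array([ 1.74982280e-03, -6.27604151e+01,  8.45411215e-01, -3.71818042e+01,
        1.66632060e-02,  1.44126476e-02, -9.32482891e-06]), 'tool_pos': array([202.78649822, 590.64883852, 230.26006673]), 'eef_rot': array([-5.17084703e-01, -3.09844808e+00,  3.07894779e-03]), 'force': array([ 0.23255023, -0.08830013,  0.96908825]), 'ft_torque': array([ 0.02332996, -0.04670728,  0.03058807]), 'opening': 85.47531963466533}
side {'fov_y': 51.7462279905588, 'cx': 323.3711212943942, 'cy': 250.02645523443383, 'k1': 0.04610895125876326, 'xyz': array([ 503.44717151, -906.34043852,  719.71281169]), 'orientation': array([ 0.91945588, -0.04816374, -0.04281697])}
top {'fov_y': 47.72094285421139, 'cx': 326.42279135656923, 'cy': 246.80163320513327, 'k1': -0.07327815967439873, 'xyz': array([ 479.03222424,  -67.59861809, 1375.34131757]), 'orientation': array([ 0.04982029, -0.06002799, -1.59089428])}
wrist {'fov_y': 70.70207121920154, 'cx': 323.65113004101454, 'cy': 239.5859707432998, 'k1': -0.0006130631105386067, 'xyz': array([130.33569315, 616.00205066, 373.3844422 ]), 'orientation': array([-0.26284862, -0.18573874,  1.22968811])}
```

View pics/side0.png

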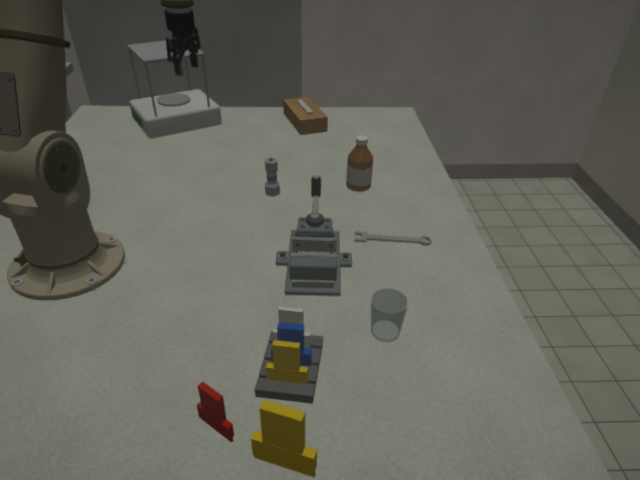

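View pics/top0.png

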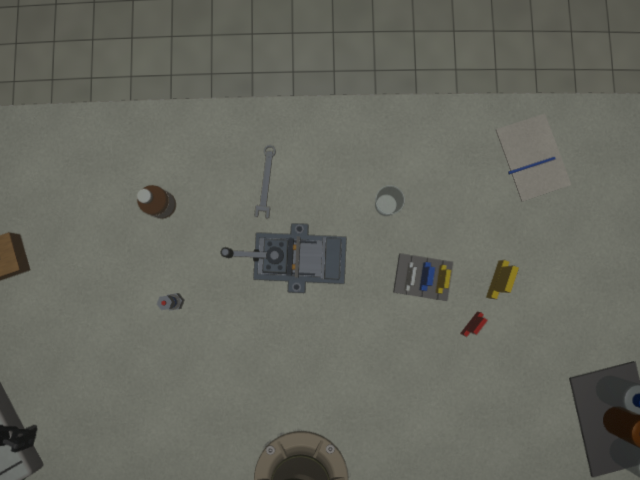

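View pics/wrist0.png

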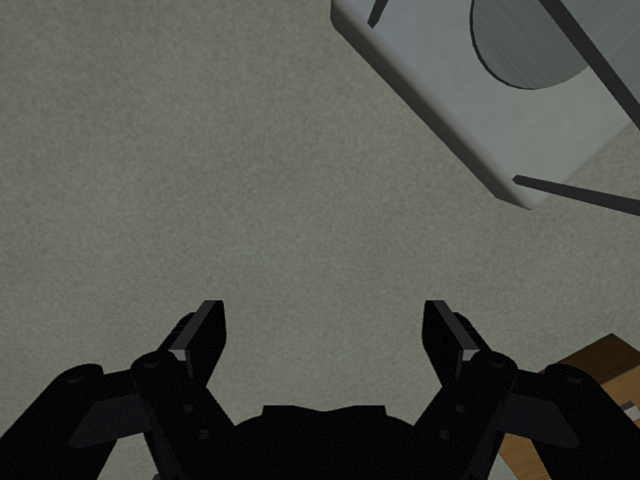

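```bash
cat > h.py <<'E'
import numpy as np,cv2,pickle
from scipy.spatial.transform import Rotation as R
def K(d):
    f=240/np.tan(np.radians(d["fov_y"])/2); return f,d["cx"],d["cy"],d["k1"]
def rays(d,uv):
    uv=np.atleast_2d(np.asarray(uv,float)); f,cx,cy,k=K(d)
    p=(uv-[cx,cy])/f; q=p.copy()
    for _ in range(20): q=p/(1+k*(q**2).sum(1,keepdims=True))
    v=np.c_[q[:,0],-q[:,1],-np.ones(len(q))]
    return v@R.from_rotvec(d["orientation"]).as_matrix().T   # depth-1 rays
def onz(d,uv,z):
    r=rays(d,uv); c=np.asarray(d["xyz"]); t=(z-c[2])/r[:,2]
    return c+r*t[:,None]
def proj(d,P):
    P=np.atleast_2d(P); f,cx,cy,k=K(d)
    q=(P-d["xyz"])@R.from_rotvec(d["orientation"]).as_matrix()
    s=np.c_[q[:,0]/-q[:,2],q[:,1]/q[:,2]]
    r2=(s**2).sum(1,keepdims=True)
    return s*(1+k*r2)*f+[cx,cy]
def cloud(d):
    v,u=np.mgrid[0:480,0:640]
    r=rays(d,np.c_[u.ravel(),v.ravel()])
    P=np.asarray(d["xyz"])+r*d["depth"].reshape(-1,1)
    P[d["depth"].ravel()==0]=np.nan
    return P.reshape(480,640,3)
def load(n): return pickle.load(open(n+".pkl","rb"))
def snap(n,name):
    from cell import vision
    d=vision.snapshot(n); pickle.dump(d,open(name+".pkl","wb")); cv2.imwrite(f"pics/{name}.png",d["color"]); return d
def crop(d,x0,x1,y0,y1,s,name):
    c=cv2.resize(d["color"][y0:y1,x0:x1],None,fx=s,fy=s,interpolation=cv2.INTER_CUBIC)
    c=cv2.convertScaleAbs(c,alpha=1.5,beta=10); cv2.imwrite(f"pics/{name}.png",c)
E
python3 - <<'E'
from h import *
d=load("top0"); crop(d,130,530,180,350,2,"top0c")
C=cloud(d)
for n,u,v in [("bench",300,350),("colplug",163,302),("colhead",170,302),("knob",227,253),("pivot",275,255),("fixjaw",333,258),("ylw",447,278),("blue",428,276),("white",413,275),("bigY",505,280),("red",474,324),("racktop",420,292)]:
    print(n,C[v,u].round(1))
d=load("side0"); crop(d,230,440,140,420,2,"side0c")
E
```

```text
bench [315.4  -5.3  -8.1]
colplug [445.9 309.1 104.5]
colhead [445.6 292.9 103.1]
knob [556.2 152.1 132.6]
pivot [551.7  45.4  91.4]
fixjaw [542.7 -92.3  70.5]
ylw [ 488.3 -357.7  108.4]
blue [ 494.  -313.2  107.4]
white [ 497.1 -277.4  111. ]
bigY [ 480.4 -489.5  126.3]
red [ 376.1 -429.8   65.1]
racktop [ 455.7 -308.1   23.9]
```

View pics/top0c.png

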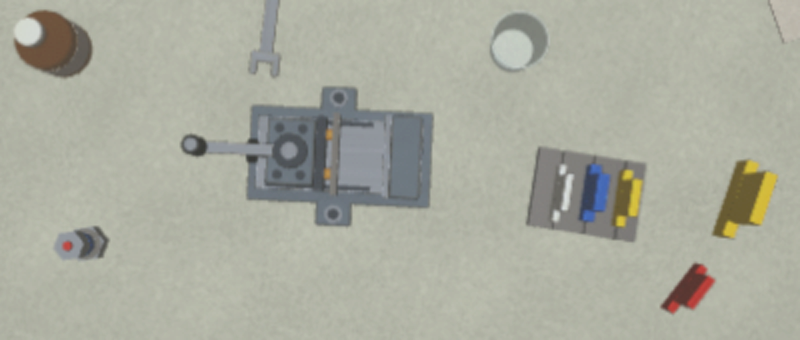

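View pics/side0c.png

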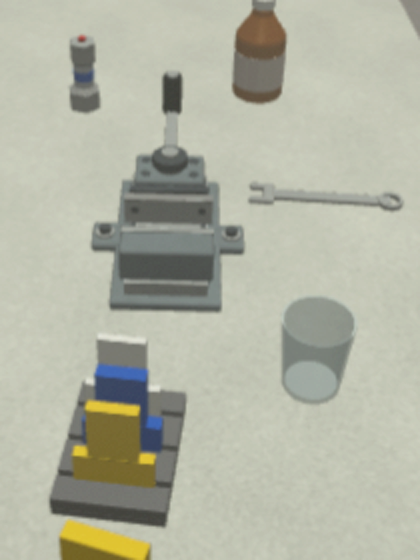

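```bash
cat >> h.py <<'E'
def state():
    from cell import ctrl
    return ctrl.read_state()
def toolR(s): return R.from_rotvec(s["eef_rot"]).as_matrix()
def heading(s):
    M=toolR(s); return np.arctan2(M[1,0],M[0,0])
def go(s,target,yaw=None):
    """print tool shift in cm, and turn; target mm TCP; yaw = heading of tool x in world"""
    M=toolR(s); d=M.T@(np.asarray(target)-s["tool_pos"])/10
    dy=None
    if yaw is not None:
        dy=-(yaw-heading(s)); dy=(dy+np.pi)%(2*np.pi)-np.pi
    n=np.abs(d).max()/6.25
    print("shift cm",d.round(2),"turn",dy,"rows min",n, (abs(dy)/0.187 if dy is not None else ''), 'heading',heading(s), 'dz*',M[:,2].round(4))
E
python3 - <<'E'
from h import *
for _ in range(3):
    s=state(); print(s["time_s"],s["tool_pos"],s["force"],heading(s))
w=load("wrist0"); M=toolR(s)
Mc=R.from_rotvec(w["orientation"]).as_matrix()
print("cam in tool",M.T@(w["xyz"]-s["tool_pos"]),"\n",M.T@Mc)
print("axis hit at z=0",onz(w,[[320,240],[320,0],[320,330]],0)-s["tool_pos"])
C=cloud(load("top0"));
# vise region
for n,(u0,u1,v0,v1) in dict(fix=(326,344,236,282)).items():
    print(np.nanmedian(C[v0:v1,u0:u1,2]))
Z=C[225:295,220:350,2]; 
np.set_printoptions(linewidth=250)
print(Z[::6,::4].round(0).astype(int))
E
```

```text
0.15 [202.82736826 590.76273177 230.50426276] [-0.2538553  -0.23315643 -0.40034397] 2.8108429228184004
0.15 [202.82736826 590.76273177 230.50426276] [-0.2538553  -0.23315643 -0.40034397] 2.8108429228184004
0.15 [202.82736826 590.76273177 230.50426276] [-0.2538553  -0.23315643 -0.40034397] 2.8108429228184004
cam in tool [ 7.67564855e+01  1.09880702e-01 -1.42881915e+02] 
 [[-6.40059997e-04  9.54821047e-01  2.97180683e-01]
 [ 9.99999783e-01  6.57991944e-04  3.96906745e-05]
 [-1.57645004e-04  2.97180644e-01 -9.54821261e-01]]
axis hit at z=0 [[  36.34047896  -17.21693344 -230.50426276]
 [-188.66359189   61.00899797 -230.50426276]
 [ 148.63567424  -56.2587638  -230.50426276]]
68.01612778984372
[[                   0                    0                   -2                    1                    0                    1                   -1                    3                    6                    1                   -2
                    -3                    1                    4                    1                    2                   -2                   -2                   19 
[... 7358 characters left out ...]
  1                    2                   -3                    3                   -4                    2                   -3                    1                   -1
                     0                    4                   -4                    1                    0                   -1                    7                   10                    6                   15                   12
                     3                    4                    2                    1                   -1                   -7                    0                   -2                   -1                   -2                   -7]]<stdin>:14: RuntimeWarning: invalid value encountered in cast
```

Run:
```python
from h import *
s=state(); go(s,[446,305,232],2.17)
```

```text
shift cm [-32.28 -19.13  -0.12] turn 0.6408429228184005 rows min 5.164713140573723 3.4269675017026766 heading 2.8108429228184004 dz* [-5.0e-04 -1.5e-03 -1.0e+00]
```

>>> {"op": "play_rows", "data": {
  "commands": "-5.4 -3.2 0 0 8.5; -5.4 -3.2 0 0 8.5; -5.4 -3.2 0 0 8.5; -5.4 -3.2 0 0 8.5; -5.4 -3.2 0 0 8.5; -5.3 -3.1 0 0 8.5; 0 0 0 0.16 8.5; 0 0 0 0.16 8.5"
}}

```text
time_s: 1.15
tool_pos: [446.1, 305.4, 231.0]
eef_rot: [-1.016, -2.973, 0.001]
force: [-0.3, -0.4, 0.1]
opening: 84.9
```

>>> {"op": "play_rows", "data": {
  "commands": "0 0 0 0.16 8.5; 0 0 0 0.16 8.5; 0 0 0 0 8.5"
}}

```text
time_s: 1.52
tool_pos: [445.4, 306.5, 231.0]
eef_rot: [-1.464, -2.779, 0.001]
force: [-0.5, 0.3, 0.4]
opening: 85.1
```

Run:
```python
from h import *
d=snap("wrist","w1"); s=state(); print(s["time_s"],s["tool_pos"],heading(s))
```

```text
1.575 [445.39685645 306.54653134 231.06805705] 2.174484756641313
```

View pics/w1.png

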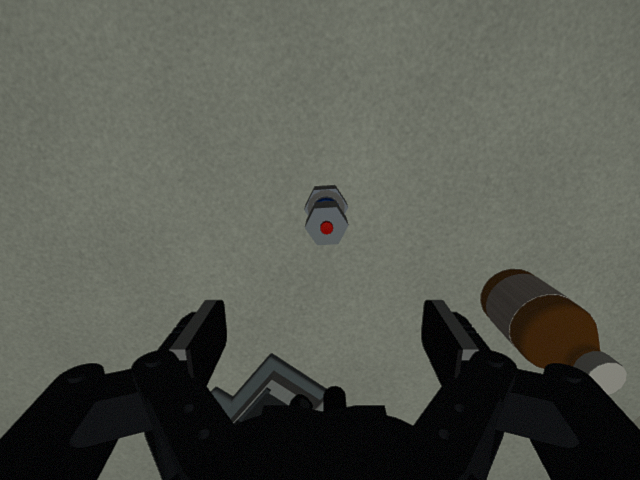

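Run:
```python
from h import *
d=load("w1"); crop(d,276,376,170,270,6,"w1c")
im=d["color"].astype(int)
print(im[225,300:352:2].tolist()); print([im[v,316].tolist() for v in range(195,250,3)])
b,g,r=im[...,0],im[...,1],im[...,2]
m=(r>90)&(r-g>60); v,u=np.nonzero(m&(np.arange(480)[:,None]<300)); print("plug",u.mean(),v.mean(),len(u)); print(onz(d,[u.mean(),v.mean()],106))
```

```text
[[104, 116, 112], [101, 113, 109], [103, 115, 110], [86, 85, 80], [96, 95, 89], [93, 92, 86], [95, 93, 88], [95, 94, 88], [94, 93, 86], [98, 96, 89], [50, 49, 64], [4, 16, 120], [13, 16, 123], [7, 13, 122], [13, 20, 124], [6, 13, 124], [32, 35, 76], [98, 95, 87], [94, 93, 88], [94, 93, 87], [97, 97, 90], [95, 91, 84], [95, 94, 88], [95, 94, 88], [97, 103, 100], [108, 119, 116]]
[[68, 72, 71], [68, 72, 70], [46, 37, 33], [34, 36, 35], [34, 34, 35], [99, 95, 89], [96, 93, 89], [96, 94, 87], [93, 92, 85], [96, 93, 88], [94, 93, 86], [92, 92, 86], [95, 94, 88], [94, 94, 87], [93, 93, 87], [95, 95, 89], [93, 95, 90], [102, 114, 110], [98, 110, 106]]
plug 326.2857142857143 227.85714285714286 112
[[444.87098879 310.30678785 106.        ]]
```

View pics/w1c.png

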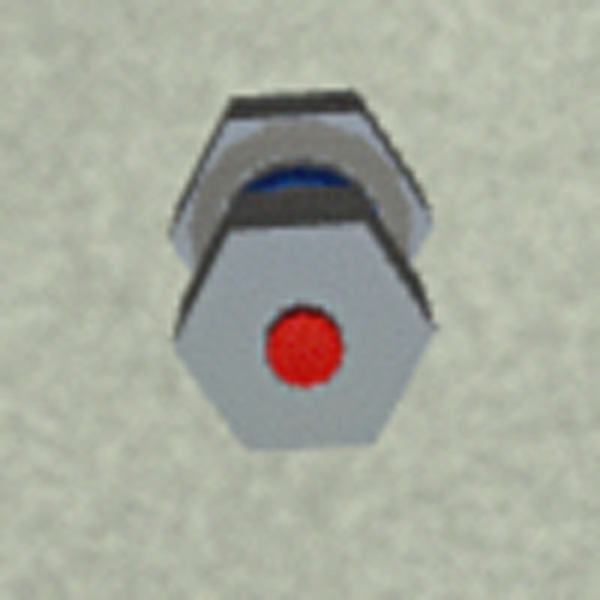

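Run:
```python
from h import *
d=load("w1"); im=d["color"].astype(int); b,g,r=im[...,0],im[...,1],im[...,2]
m=(((b-r>3)&(b>75))|((r-g>25))).astype(np.uint8); m[:, :300]=0; m[:,352:]=0; m[:204]=0; m[252:]=0
m=cv2.morphologyEx(m,cv2.MORPH_CLOSE,np.ones((5,5)))
cs,_=cv2.findContours(m,cv2.RETR_EXTERNAL,cv2.CHAIN_APPROX_NONE); c=max(cs,key=cv2.contourArea)
print(cv2.contourArea(c), cv2.boundingRect(c))
V=np.array([(238,225),(365,217),(433,325),(375,441),(252,450),(176,337)])/6+[276,170]-0.4
for nm,p in (("hand",V),("contour",cv2.approxPolyDP(c,3,True)[:,0])):
    W=onz(d,p,100)[:,:2]; print(nm,p.round(1).tolist())
    if len(W)!=6: continue
    e=np.roll(W,-1,0)-W; print("centre",W.mean(0),"len",np.linalg.norm(e,axis=1).round(1),"ang mod60",(np.degrees(np.arctan2(e[:,1],e[:,0]))%60).round(1))
    print("vertex angle mod 60", (np.degrees(np.arctan2(*(W-W.mean(0)).T[::-1]))%60).round(1), "AF", [np.linalg.norm((W[i]+W[(i+1)%6]-W[(i+3)%6]-W[(i+4)%6])/2).round(1) for i in range(3)])
W=onz(d,c[:,0],100)[:,:2].astype(np.float32)
hull=cv2.convexHull(W)
M=cv2.moments(hull); print("hull c",M['m10']/M['m00'],M['m01']/M['m00'],"area",M['m00'],"expect",32**2*.866)
# support width by angle
best=[]
for a in range(0,60):
    w=[np.ptp(W@[np.cos(np.radians(a+k)),np.sin(np.radians(a+k))]) for k in(0,60,120)]
    best.append((np.mean(w),a))
print(sorted(best)[:5])
```

```text
1187.5 (305, 204, 43, 41)
hand [[315.3, 207.1], [336.4, 205.8], [347.8, 223.8], [338.1, 243.1], [317.6, 244.6], [304.9, 225.8]]
centre [444.81702199 311.04312698] len [17.5 18.1 18.7 17.5 19.7 18.2] ang mod60 [38.1 36.7 39.6 38.8 36.8 35.5]
vertex angle mod 60 [35.9 38.7 38.5 36.2 40.1 35.9] AF [np.float64(32.4), np.float64(31.2), np.float64(31.2)]
contour [[307, 204], [309, 220], [305, 228], [315, 242], [337, 243], [347, 226], [343, 219], [347, 206], [339, 205], [344, 206], [343, 212], [333, 207], [314, 208], [308, 213]]
hull c 443.110674391007 312.5440282232217 area 1070.7454443331808 expect 886.784
[(np.float64(37.675805829150164), 5), (np.float64(37.69440995226701), 6), (np.float64(37.71677786065867), 7), (np.float64(37.74767913224056), 8), (np.float64(37.758139065754584), 4)]
```

Run:
```python
from h import *
s=state(); go(s,[444.8,310.8,130],1.698)
```

```text
shift cm [ 0.39  0.2  10.11] turn 0.47648475664131285 rows min 1.6170651657478032 2.5480468269588923 heading 2.174484756641313 dz* [-4.e-04 -4.e-04 -1.e+00]
```

>>> {"op": "play_rows", "data": {
  "commands": "0.4 0.2 3 0 8.5; 0 0 0 0.16 8.5; 0 0 0 0.16 8.5; 0 0 0 0.156 8.5; 0 0 0 0 8.5"
}}

```text
time_s: 2.2
tool_pos: [444.9, 311.0, 201.2]
eef_rot: [2.075, 2.359, -0.0]
force: [0.0, -0.1, -0.1]
opening: 85.2
```

Run:
```python
from h import *
d=snap("wrist","w2"); s=state(); print(s["time_s"],s["tool_pos"],heading(s))
crop(d,250,400,170,320,4,"w2c")
im=d["color"].astype(int); b,g,r=im[...,0],im[...,1],im[...,2]
m=(r>90)&(r-g>60); v,u=np.nonzero(m&(np.arange(480)[:,None]<330)&(np.abs(np.arange(640)-320)<100)); print("plug",u.mean(),v.mean(),len(u)); print(onz(d,[u.mean(),v.mean()],106))
```

```text
2.25 [444.84083517 311.05572521 201.22551041] 1.700667695387093
plug 324.57142857142856 243.62142857142857 140
[[444.90810324 310.26824247 106.        ]]
```

View pics/w2c.png

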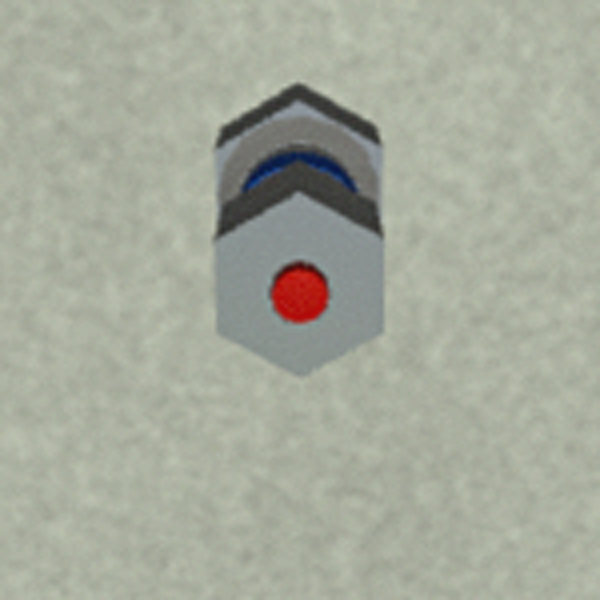

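>>> {"op": "play_rows", "data": {
  "commands": "0 0 4.5 0 8.5; 0 0 4.5 0 8.5; 0 0 3.2 0 8.5; 0 0 1.5 0 8.5; 0 0 0 0 3; 0 0 0 0 3; 0 0 0 0 3",
  "force": 50
}}

```text
time_s: 3.12
tool_pos: [445.7, 311.6, 65.7]
eef_rot: [2.079, 2.355, 0.004]
force: [-3.1, -1.0, 9.6]
opening: 31.7
```

>>> {"op": "play_rows", "data": {
  "commands": "0 0 0 0 3; 0 0 0 0 3"
}}

```text
time_s: 3.38
tool_pos: [445.7, 311.8, 65.8]
eef_rot: [2.079, 2.355, 0.004]
force: [-1.1, -0.0, 6.7]
opening: 31.3
```

>>> {"op": "play_rows", "data": {
  "commands": "0 0 -3 0 3; 0 0 -5 0 3; 0 0 -5 0 3; 0 0 -3.4 0 3; 0 0 0 0 3"
}}

```text
time_s: 4.0
tool_pos: [446.1, 311.8, 231.1]
eef_rot: [2.079, 2.355, 0.009]
force: [0.5, 0.7, -3.4]
opening: 31.6
```

Run:
```python
from h import *
s=state(); print(s["time_s"],s["tool_pos"],heading(s),s["force"],s["opening"]); go(s,[500,-110,230],np.radians(57.6))
```

```text
4.0 [446.11297894 311.75620056 231.13368473] 1.694923111677842 [ 0.48776121  0.67400751 -3.38646847] 31.58474719026802
shift cm [-4.252e+01  1.300e-01 -2.000e-02] turn 0.6896134625291079 rows min 6.8029500943901136 3.6877725268936254 heading 1.694923111677842 dz* [ 0.004   0.0037 -1.    ]
```

>>> {"op": "play_rows", "data": {
  "commands": "-5.3 0 0 0 3; -5.3 0 0 0 3; -5.3 0 0 0 3; -5.3 0 0 0 3; -5.3 0 0 0 3; -5.3 0 0 0 3; -5.3 0 0 0 3; -5.3 0 0 0 3"
}}

```text
time_s: 5.0
tool_pos: [496.4, -111.1, 226.6]
eef_rot: [-2.078, -2.354, 0.002]
force: [1.3, -0.0, -3.4]
opening: 31.1
```

>>> {"op": "play_rows", "data": {
  "commands": "0 0 0 0.172 3; 0 0 0 0.172 3; 0 0 0 0.172 3; 0 0 0 0.172 3; 0 0 0 0 3"
}}

```text
time_s: 5.62
tool_pos: [496.5, -109.5, 226.7]
eef_rot: [-2.75, -1.517, 0.004]
force: [-0.4, 0.1, -2.8]
opening: 31.4
```

Run:
```python
from h import *
d=snap("wrist","w3"); s=state(); print(s["time_s"],s["tool_pos"],heading(s))
```

```text
5.675 [ 496.67033714 -109.46791818  226.97734116] 1.0108864785534883
```

View pics/w3.png

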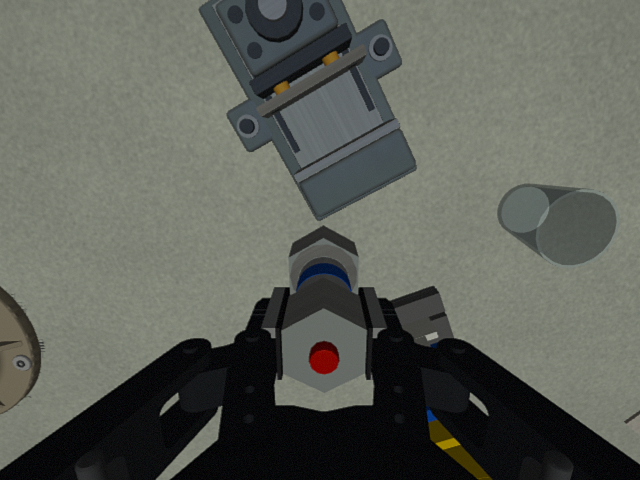

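Run:
```python
from h import *
d=load("w3"); crop(d,220,430,20,225,3.8,"w3c")
```

```text
(no output)
```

View pics/w3c.png

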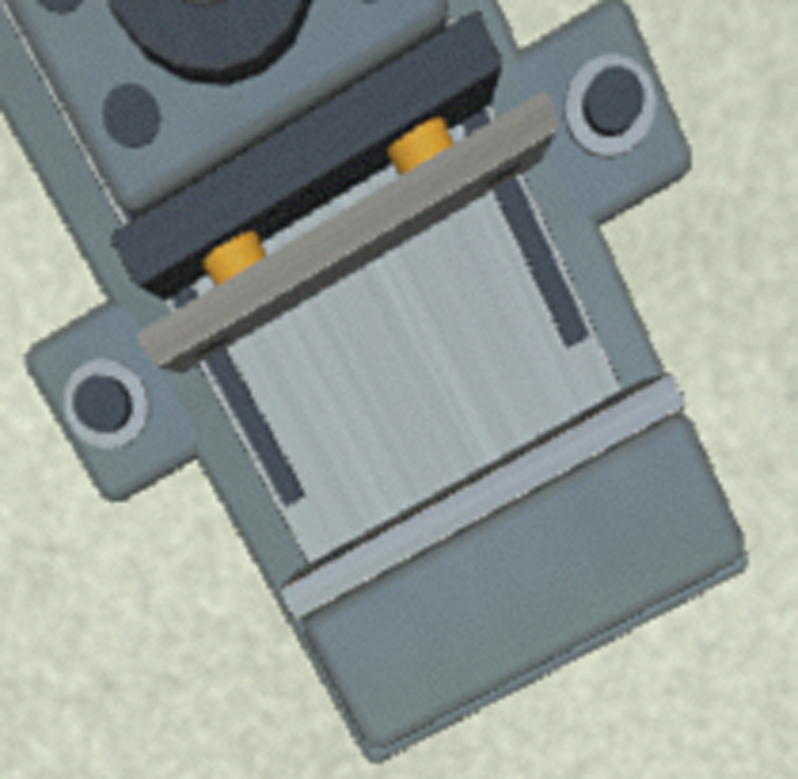

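Run:
```python
from h import *
np.set_printoptions(linewidth=220,suppress=True,precision=1)
d=load("w3")
cr=lambda p: np.array(p,float)/3.8+[220,20]-0.37
P=onz(d,cr([(283,590),(665,378),(302,618),(684,405)]),69)
print(P, np.linalg.norm(P[1]-P[0]),np.linalg.norm(P[3]-P[2]))
e=P[1]-P[0]; yaw=np.arctan2(e[1],e[0]); print("yaw deg",np.degrees(yaw))
c=(P[0]+P[1])/2; print("face mid",c, "strip thick",np.cross(e[:2],(P[2]-P[0])[:2])/np.linalg.norm(e))
ex=np.array([np.cos(yaw),np.sin(yaw),0]);ey=np.array([-ex[1],ex[0],0])
org=c+30*ey; org[2]=0; print("vise org",org)
cam=np.asarray(d["xyz"]); print("cam in vise",(cam-org)@ex,(cam-org)@ey,cam[2])
def V(p,z): 
    q=onz(d,cr(p),z)-org; return np.c_[q@ex,q@ey]
print("brown upper edge z69",V([(140,335),(545,98)],69).ravel())
print("brown/dark line z69",V([(165,362),(555,125)],69).ravel(),"z65",V([(165,362),(555,125)],65).ravel())
print("dark low edge z65",V([(180,370),(550,160)],65).ravel(),"z30",V([(205,358),(500,185)],30).ravel())
# profiles
g=cv2.cvtColor(d["color"],cv2.COLOR_BGR2GRAY).astype(np.float32)
for x in(-35,-20,0,20,35):
    ys=np.arange(-45,35,0.5); pts=np.array([org+x*ex+y*ey+[0,0,69] for y in ys]); uv=proj(d,pts).astype(np.float32)
    val=cv2.remap(g,uv[:,:1],uv[:,1:],cv2.INTER_LINEAR).ravel(); val=cv2.GaussianBlur(val[:,None],(1,3),0).ravel()
    gr=np.gradient(val)/0.5; k=[i for i in range(2,len(gr)-2) if abs(gr[i])>4 and abs(gr[i])==abs(gr[i-2:i+3]).max()]
    print(x,[(ys[i],round(float(gr[i]),1)) for i in k])
```

```text
[[495.7 -59.7  69. ]
 [592.5 -66.3  69. ]
 [495.8 -67.4  69. ]
 [593.4 -73.5  69. ]] 97.09313232788662 97.74550766279201
yaw deg -3.857892880169233
face mid [544.1 -63.   69. ] strip thick -7.6906139763191375
vise org [546.1 -33.1   0. ]
cam in vise -8.412182353438839 -12.273872278666477 369.6015739781285
brown upper edge z69 [-48.5  32.6  49.7  31.7]
brown/dark line z69 [-46.6  25.3  49.3  26.2] z65 [-47.2  25.8  50.1  26.7]
dark low edge z65 [-45.1  22.8  46.2  21.3] z30 [-42.4  26.2  39.6  26. ]
-35 [(np.float64(-39.0), -9.7), (np.float64(-37.0), 34.0), (np.float64(-29.5), -36.4), (np.float64(-27.5), 42.0), (np.float64(-14.0), -40.7), (np.float64(22.5), -11.5), (np.float64(25.0), 26.0), (np.float64(33.5), -31.2)]
-20 [(np.float64(-37.5), 28.7), (np.float64(-29.5), -38.4), (np.float64(-27.5), 46.8), (np.float64(21.5), -40.5), (np.float64(25.0), 29.5), (np.float64(33.0), 8.4)]
0 [(np.float64(-37.5), 33.6), (np.float64(-29.5), -33.6), (np.float64(-28.0), 36.8), (np.float64(21.5), -39.7), (np.float64(25.0), 29.4), (np.float64(33.0), 10.5)]
20 [(np.float64(-39.0), -10.9), (np.float64(-37.0), 28.9), (np.float64(-29.5), -36.9), (np.float64(-27.5), 40.2), (np.float64(21.5), -47.0), (np.float64(25.0), 31.6), (np.float64(33.0), 4.6)]
35 [(np.float64(-39.0), -9.7), (np.float64(-37.0), 28.3), (np.float64(-32.5), -4.2), (np.float64(-29.5), -35.1), (np.float64(-27.5), 43.2), (np.float64(-14.0), -37.6), (np.float64(22.5), -12.7), (np.float64(25.0), 34.7), (np.float64(33.5), -26.3)]<stdin>:8: DeprecationWarning: Arrays of 2-dimensional vectors are deprecated. Use arrays of 3-dimensional vectors instead. (deprecated in NumPy 2.0)
```

```bash
cat >> h.py <<'E'
VYAW=np.radians(-3.86); VEX=np.array([np.cos(VYAW),np.sin(VYAW),0]); VEY=np.array([-VEX[1],VEX[0],0]); VORG=np.array([546.4,-32.6,0])
def v2w(x,y,z): return VORG+x*VEX+y*VEY+np.array([0,0,z])
def w2v(p): p=np.asarray(p)-VORG; return np.array([p@VEX,p@VEY,p[2]])
E
python3 - <<'E'
from h import *
d=load("w3"); s=state()
im=d["color"].astype(int); b,g,r=im[...,0],im[...,1],im[...,2]
m=(r>90)&(r-g>60)&(np.arange(480)[:,None]>320); v,u=np.nonzero(m); print(u.mean(),v.mean(),len(u))
p=onz(d,[u.mean(),v.mean()],s["tool_pos"][2]+40)[0]
print("plug in tool",toolR(s).T@(p-s["tool_pos"]))
go(s,v2w(0,-4,227),np.radians(56.14)); print(v2w(0,-4,0))
E
```

```text
323.56586270871986 361.4786641929499 539
plug in tool [ -1.79105408  -0.97269007 -39.9960467 ]
shift cm [ 8.8   0.32 -0.01] turn 0.031058636483871638 rows min 1.4082830287991754 0.16608896515439378 heading 1.0108864785534883 dz* [-2.2e-03 -1.0e-04 -1.0e+00]
[546.13072496 -36.59092608   0.        ]
```

>>> {"op": "play_rows", "data": {
  "commands": "4.5 0.2 0 0 3; 4.4 0.1 0 0.031 3; 0 0 3 0 3; 0 0 3 0 3; 0 0 2 0 3; 0 0 0 0 3"
}}

```text
time_s: 6.42
tool_pos: [545.9, -35.9, 146.2]
eef_rot: [-2.771, -1.476, 0.006]
force: [-0.4, 0.1, -4.2]
opening: 31.3
```

Run:
```python
from h import *
d=snap("wrist","w4"); s=state(); print(s["time_s"],s["tool_pos"],heading(s),w2v(s["tool_pos"]),s["force"])
t=snap("side","s4"); crop(t,260,370,140,300,4,"s4c"); crop(d,150,500,150,480,2,"w4c")
```

```text
6.475 [546.91036505 -36.12344626 147.68441279] 0.9782610319882735 [  0.74640132  -3.48109624 147.68441279] [ 0.427604    0.24778936 -3.08289235]
```

View pics/w4.png

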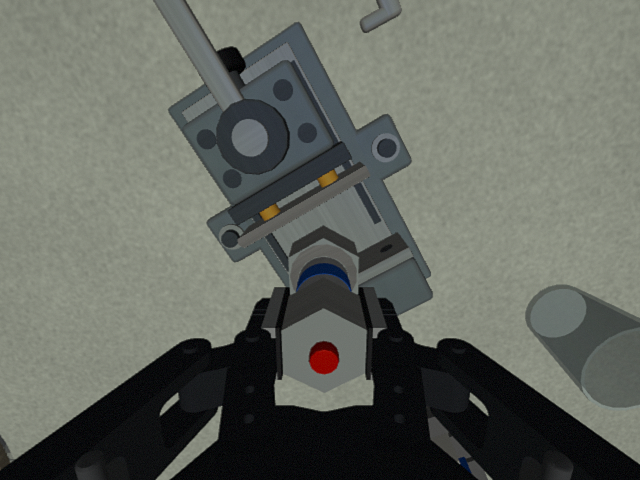

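View pics/s4c.png

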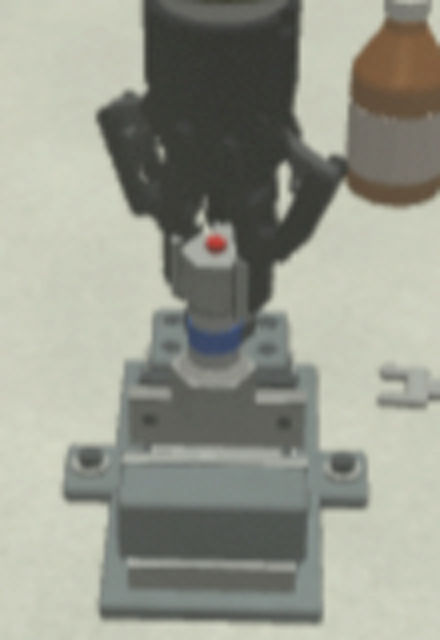

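>>> {"op": "play_rows", "data": {
  "commands": "0 0 2 0 3; 0 0 1.5 0 3; 0 0 0.7 0 3; 0 0 0 0 3"
}}

```text
time_s: 7.02
tool_pos: [547.4, -36.1, 106.1]
eef_rot: [-2.775, -1.473, 0.001]
force: [-0.3, 0.5, -3.1]
opening: 31.6
```

Run:
```python
from h import *
d=snap("wrist","w5"); s=state(); print(s["time_s"],s["tool_pos"],heading(s),w2v(s["tool_pos"]),s["force"])
```

```text
7.075 [547.67439766 -36.18725755 106.58896947] 0.9759773745412025 [  1.51299644  -3.49332905 106.58896947] [ 0.09838273  0.20965445 -3.15678484]
```

View pics/w5.png

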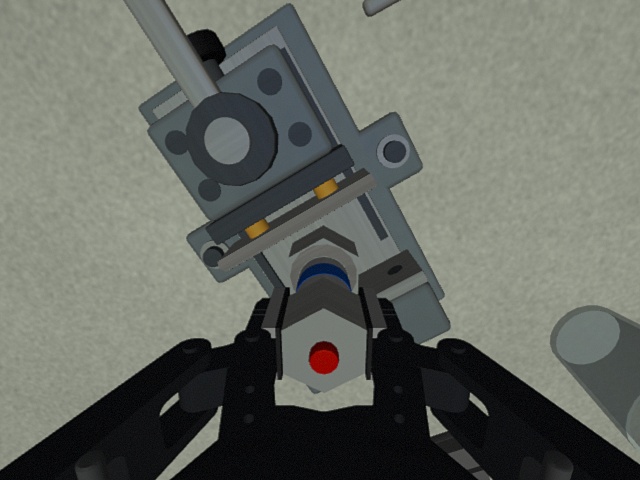

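>>> {"op": "play_rows", "data": {
  "commands": "0 0 0.5 0 3; 0 0 0.4 0 3; 0 0 0.1 0 3; 0 0 0 0 3"
}}

```text
time_s: 7.58
tool_pos: [547.5, -36.1, 96.3]
eef_rot: [2.775, 1.473, -0.0]
force: [0.5, -0.3, -3.8]
opening: 31.3
```

>>> {"op": "play_rows", "data": {
  "commands": "-0.17 0.1 0 0 3; -0.17 0.1 0 0 3; 0 0 0 0 3"
}}

```text
time_s: 7.95
tool_pos: [547.3, -40.4, 96.4]
eef_rot: [2.775, 1.472, 0.0]
force: [0.0, 0.4, -2.9]
opening: 31.7
```

>>> {"op": "play_rows", "data": {
  "commands": "-0.09 0.05 0 0 3; 0 0 0 0 3"
}}

```text
time_s: 8.2
tool_pos: [547.2, -41.2, 96.3]
eef_rot: [2.775, 1.473, -0.0]
force: [0.0, -0.4, -3.8]
opening: 31.4
```

>>> {"op": "play_rows", "data": {
  "commands": "-0.09 0.05 0 0 3; 0 0 0 0 3"
}}

```text
time_s: 8.45
tool_pos: [547.1, -41.5, 96.3]
eef_rot: [-2.774, -1.473, -0.0]
force: [0.4, 3.1, -3.0]
opening: 31.4
```

>>> {"op": "play_rows", "data": {
  "commands": "0 0 0.08 0 3; -0.04 0.02 0 0 3; 0 0 0 0 3"
}}

```text
time_s: 8.82
tool_pos: [547.2, -41.6, 95.9]
eef_rot: [-2.774, -1.473, -0.001]
force: [-1.7, 5.0, 3.4]
opening: 31.5
```

>>> {"op": "play_rows", "data": {
  "commands": "0 0 0 0 5.5; 0 0 0 0 5.5; 0 0 0 0 5.5; 0 0 0 0 5.5"
}}

```text
time_s: 9.32
tool_pos: [547.0, -42.8, 95.5]
eef_rot: [2.775, 1.472, -0.0]
force: [-0.8, -0.9, 0.2]
opening: 55.4
```

>>> {"op": "play_rows", "data": {
  "commands": "0 0 -2 0 6.5; 0 0 -5 0 6.5; 0 0 -5 0 6.5; 0 0 0 0 8.5"
}}

```text
time_s: 9.82
tool_pos: [549.3, -43.2, 219.7]
eef_rot: [2.773, 1.471, 0.011]
force: [-0.0, -0.1, -1.1]
opening: 80.9
```

Run:
```python
from h import *
d=snap("wrist","w6"); s=state(); print(s["time_s"],s["tool_pos"],heading(s),w2v(s["tool_pos"]),s["force"],s["joints"])
```

```text
9.875 [548.12153579 -42.80040465 217.26477747] 0.9757154689206181 [  2.4043091  -10.06137357 217.26477747] [-0.76830634  0.74710296 -0.81310766] [-0.57282565  0.26337069  0.721402    1.63238254 -0.17995673  1.30971144
 -0.41760157]
```

View pics/w6.png

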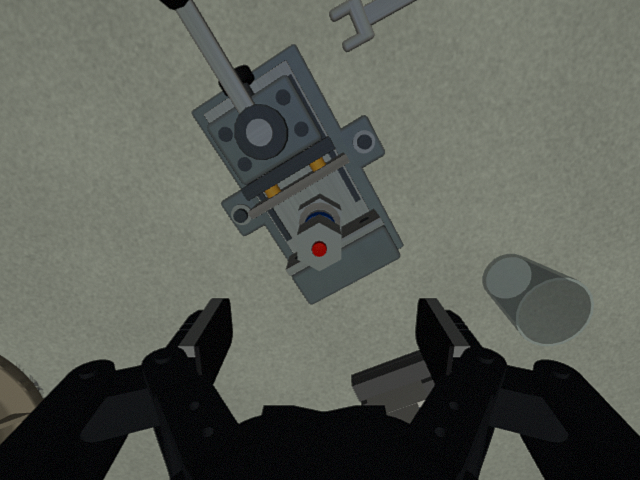

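Run:
```python
from h import *
d=load("w6"); crop(d,220,420,120,320,4,"w6c")
im=d["color"].astype(int); b,g,r=im[...,0],im[...,1],im[...,2]
m=(r>90)&(r-g>60)&(np.arange(480)[:,None]<320)&(np.abs(np.arange(640)-320)<60); v,u=np.nonzero(m); print(u.mean(),v.mean(),len(u))
print(w2v(onz(d,[u.mean(),v.mean()],136)[0]), "cam",w2v(d["xyz"]))
```

```text
318.7032258064516 249.30967741935484 155
[ -0.49632885  -9.65081209 136.        ] cam [ 40.29814251  55.50920803 363.034509  ]
```

View pics/w6c.png

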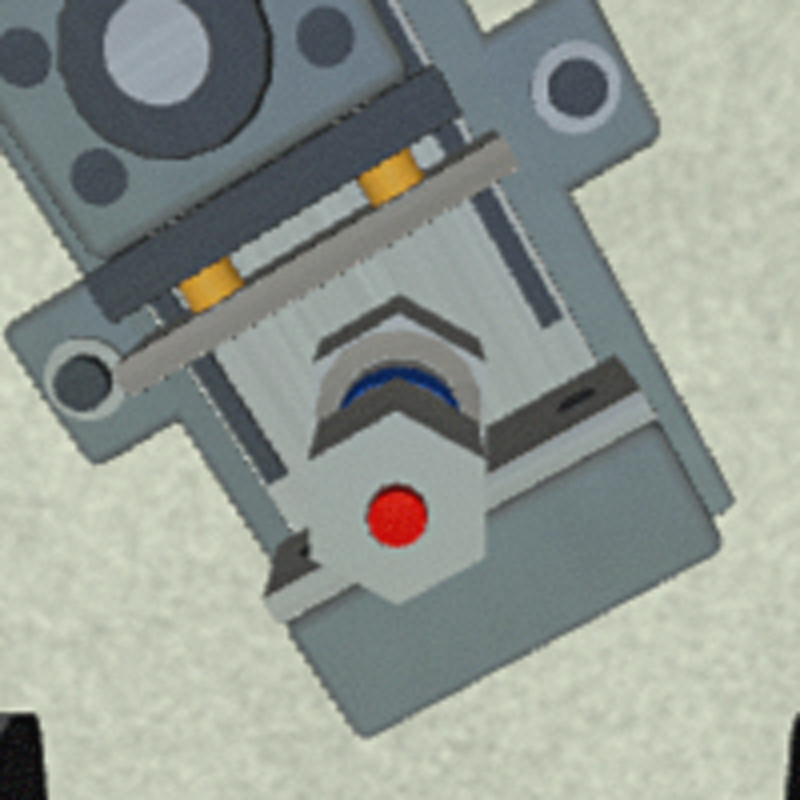

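Run:
```python
from h import *
np.set_printoptions(suppress=True,precision=2)
d=load("w6"); cr=lambda p: np.array(p,float)/4+[220,120]-0.375
V=cr([(400,410),(487,458),(486,553),(401,603),(308,556),(311,457)])
W=onz(d,V,130)[:,:2]; e=np.roll(W,-1,0)-W
print(w2v(np.r_[W.mean(0),130]),np.linalg.norm(e,axis=1),(np.degrees(np.arctan2(e[:,1],e[:,0]))+3.86+30)%60-30)
# foot top outer visible edges z=58
V=cr([(400,297),(484,345),(317,347)]); W=onz(d,V,58); print("foot top verts in vise",[w2v(w) for w in W])
F=onz(d,cr([(268,597),(640,362+30)]),69); print("fixed face?",[w2v(w) for w in F])
for nm,p in (("mov back",[(115,362),(490,135)]),("mov front",[(130,392),(515,165)])):
  for z in(69,65): print(nm,z,[w2v(w) for w in onz(d,cr(p),z)])
g=cv2.cvtColor(d["color"],cv2.COLOR_BGR2GRAY).astype(np.float32)
for z in (69,):
 for x in(-40,-35,-30,25,30,35,40):
    ys=np.arange(-45,40,0.5); pts=np.array([v2w(x,y,z) for y in ys]); uv=proj(d,pts).astype(np.float32)
    val=cv2.remap(g,uv[:,:1],uv[:,1:],cv2.INTER_LINEAR).ravel(); val=cv2.GaussianBlur(val[:,None],(1,3),0).ravel()
    gr=np.gradient(val)/0.5; k=[i for i in range(2,len(gr)-2) if abs(gr[i])>5 and abs(gr[i])==abs(gr[i-2:i+3]).max()]
    print(x,[(float(ys[i]),round(float(gr[i]))) for i in k])
```

```text
[ -0.06  -9.71 130.  ] [17.92 18.12 18.44 19.38 18.9  18.16] [ 0.    0.01  1.9   1.04 -3.26 -1.86]
foot top verts in vise [array([13.12, 13.17, 58.  ]), array([24.11, -6.05, 58.  ]), array([-9.09, 12.86, 58.  ])]
fixed face? [array([-48.15, -30.33,  69.  ]), array([ 49.5 , -30.68,  69.  ])]
mov back 69 [array([-47.6 ,  34.08,  69.  ]), array([47.89, 34.67, 69.  ])]
mov back 65 [array([-48.8 ,  33.79,  65.  ]), array([47.99, 34.39, 65.  ])]
mov front 69 [array([-48.54,  26.75,  69.  ]), array([49.44, 26.61, 69.  ])]
mov front 65 [array([-49.75,  26.36,  65.  ]), array([49.57, 26.22, 65.  ])]
-40 [(-39.5, -7), (-37.5, 25), (-30.0, -35), (-21.0, 16), (24.5, -7), (26.0, 15), (33.5, -31), (35.5, 20)]
-35 [(-41.0, -8), (-37.5, 29), (-30.0, -31), (-28.0, 9), (-26.0, -25), (-24.0, 14), (-20.5, 20), (-18.5, 13), (-17.0, -10), (-15.0, 7), (-6.5, 6), (-5.0, -7), (-3.0, 9), (0.5, 14), (2.0, -8), (4.0, 7), (12.0, 7), (13.5, -7), (15.5, 9), (17.0, -5), (19.0, 12), (22.0, 5), (26.0, 9), (33.5, -28), (36.0, 26), (38.0, -8)]
-30 [(-39.5, -7), (-37.5, 24), (-7.0, -32), (25.5, 35), (33.5, -28)]
25 [(-39.5, -7), (-37.5, 25), (-30.0, -33), (-20.5, 33), (25.5, -15), (32.5, -9), (34.5, 22)]
30 [(-39.5, -7), (-37.5, 24), (-30.0, -33), (-20.0, 33), (25.5, -14), (33.0, -12), (34.5, 13)]
35 [(-39.5, -7), (-37.5, 22), (-30.0, -30), (-26.0, -14), (-23.5, 13), (-20.0, 33), (25.0, -14), (33.5, -29), (35.5, 36)]
40 [(-39.5, -8), (-37.5, 23), (-30.0, -31), (-26.0, -13), (-24.0, 14), (-20.0, 35), (-7.0, -32), (25.5, 25), (33.5, -27)]
```

Run:
```python
from h import *
s=state(); go(s,[492,-330,230],np.radians(80.4))
```

```text
shift cm [-26.93  11.46  -1.31] turn -0.42752924968282313 rows min 4.308120008088002 2.2862526721006584 heading 0.9757154689206181 dz* [ 3.9e-03  5.0e-04 -1.0e+00]
```

>>> {"op": "play_rows", "data": {
  "commands": "-5.4 2.3 -0.4 0 8.5; -5.4 2.3 -0.3 0 8.5; -5.4 2.3 -0.3 0 8.5; -5.4 2.3 -0.3 0 8.5; -5.3 2.3 0 0 8.5; 0 0 0 -0.15 8.5; 0 0 0 -0.15 8.5; 0 0 0 -0.127 8.5"
}}

```text
time_s: 10.88
tool_pos: [490.8, -329.6, 226.7]
eef_rot: [-2.394, -2.03, 0.002]
force: [0.2, -0.6, 0.4]
opening: 85.1
```

>>> {"op": "play_rows", "data": {
  "commands": "0 0 0 0 8.5"
}}

```text
time_s: 11.0
tool_pos: [491.0, -329.5, 227.1]
eef_rot: [-2.399, -2.025, 0.001]
force: [-0.1, 0.8, 0.4]
opening: 85.2
```

Run:
```python
from h import *
d=snap("wrist","w7"); s=state(); print(s["time_s"],s["tool_pos"],heading(s),s["force"])
```

```text
11.05 [ 491.08576724 -329.5189237   227.38861631] 1.3998862246182067 [ 0.65766442 -0.093499   -0.10473081]
```

View pics/w7.png

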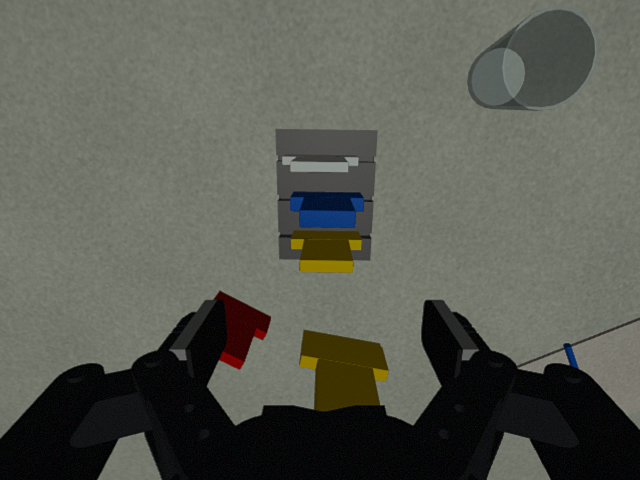

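Run:
```python
from h import *
np.set_printoptions(suppress=True,precision=2)
d=load("w7"); crop(d,260,400,120,290,4,"w7c")
hsv=cv2.cvtColor(d["color"],cv2.COLOR_BGR2HSV)
for nm,m,(r0,r1) in (("blue",cv2.inRange(hsv,(105,120,110),(130,255,255)),(180,240)),("yel",cv2.inRange(hsv,(18,120,130),(35,255,255)),(220,285))):
    m[:r0]=0;m[r1:]=0;m[:,:270]=0;m[:,380:]=0
    n,l,st,ce=cv2.connectedComponentsWithStats(m); print(nm,st[1:],ce[1:])
print(hsv[218,330],hsv[200,330])
```

```text
blue [[290 197  13  14 144]
 [351 198  13  14 141]
 [300 211  55  16 875]] [[295.55 203.  ]
 [357.63 203.72]
 [326.91 218.53]]
yel [[291 239  13  10 117]
 [349 240  12  10 110]
 [300 260  53  13 593]] [[296.37 243.37]
 [354.97 244.31]
 [325.87 265.96]]
[108 225 121] [110 213  49]
```

View pics/w7c.png

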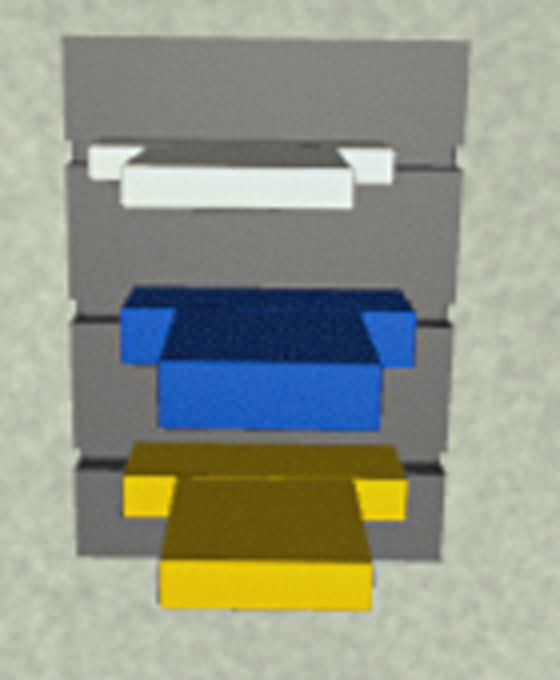

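Run:
```python
from h import *
np.set_printoptions(suppress=True,precision=2)
d=load("w7"); s=state(); cr=lambda p: np.array(p,float)/4+[260,120]-0.375
for nm,q in (("blue",[(160,362),(381,364),(380,430),(158,428)]),("yel",[(161,560),(372,560),(371,608),(160,608)]),("white",[(121,167),(353,167),(352,208),(121,207)])):
    P=onz(d,cr(q),112); c=P.mean(0); e=P[1]-P[0]; e2=P[2]-P[3]
    print(nm,c,"w",np.linalg.norm(e),np.linalg.norm(e2),"t",np.linalg.norm(P[3]-P[0]),np.linalg.norm(P[2]-P[1]),"ang",np.degrees(np.arctan2(e[1],e[0])),np.degrees(np.arctan2(e2[1],e2[0])))
P=onz(d,cr([(121,308),(416,310),(415,367),(121,363)]),54); print("blue shoulders",P.mean(0),np.linalg.norm(P[1]-P[0]),np.degrees(np.arctan2(*(P[1]-P[0])[1::-1])))
c=onz(d,cr([(160,362),(381,364),(380,430),(158,428)]),112).mean(0)
```

```text
blue [ 494.77 -316.78  112.  ] w 43.00223486202835 43.84383267805314 t 13.306886193189202 13.296315252121138 ang -10.215139463660792 -10.212845289843266
yel [ 487.45 -355.62  112.  ] w 42.94608168096586 43.434085801562446 t 10.552390603392666 10.538788623010042 ang -9.66236605510445 -9.656169498356158
white [ 495.34 -276.11  112.  ] w 43.251075322427575 43.44090484942233 t 7.353443659846876 7.53223641496846 ang -9.708614506527045 -9.948658331211979
blue shoulders [ 494.85 -316.58   54.  ] 69.45559925605528 -10.084005746968977
```

Run:
```python
from h import *
s=state(); go(s,[494.8,-316.7,67],1.395)
```

```text
shift cm [ 1.32  0.17 16.04] turn 0.004886224618206647 rows min 2.5662935176102373 0.02612954341286977 heading 1.3998862246182067 dz* [-1.5e-03  8.0e-04 -1.0e+00]
```

>>> {"op": "play_rows", "data": {
  "commands": "1.3 0.2 2 0.005 8.5; 0 0 5 0 8.5; 0 0 5 0 8.5; 0 0 3 0 8.5; 0 0 1 0 8.5; 0 0 0 0 8.5"
}}

```text
time_s: 11.8
tool_pos: [495.5, -317.3, 68.5]
eef_rot: [-2.406, -2.02, 0.001]
force: [0.5, -0.4, 0.5]
opening: 84.8
```

Run:
```python
from h import *
d=snap("wrist","w8"); s=state(); print(s["time_s"],s["tool_pos"],heading(s),s["force"])
```

```text
11.85 [ 496.05392369 -317.75062988   69.41661525] 1.3968481697423962 [-0.22052128 -0.00397983  1.19756173]
```

View pics/w8.png

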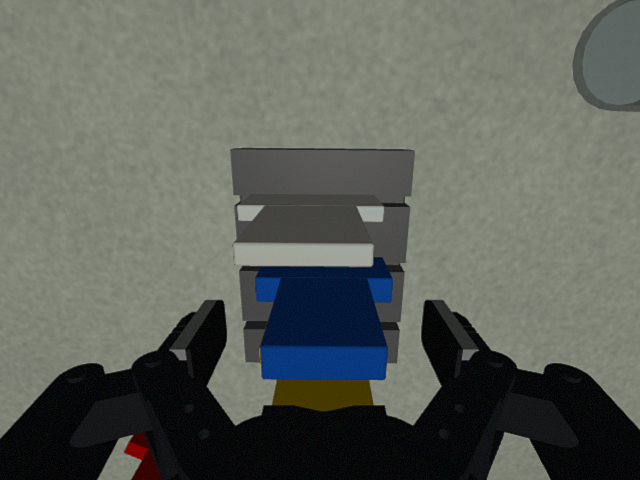

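>>> {"op": "play_rows", "data": {
  "commands": "0 0 0 0 4; 0 0 0 0 4; 0 0 0 0 4; 0 0 0 0 4; 0 0 0 0 4",
  "force": 70
}}

```text
time_s: 12.48
tool_pos: [496.3, -317.7, 69.6]
eef_rot: [2.404, 2.02, 0.001]
force: [-1.7, 1.0, 6.6]
opening: 42.9
```

>>> {"op": "play_rows", "data": {
  "commands": "0 0 -2 0 4; 0 0 -4 0 4; 0 0 -5 0 4; 0 0 -4 0 4; 0 0 0 0 4"
}}

```text
time_s: 13.1
tool_pos: [496.8, -318.8, 223.3]
eef_rot: [2.401, 2.016, 0.004]
force: [-0.0, -1.2, -2.0]
opening: 43.3
```

Run:
```python
from h import *
d=snap("wrist","w9"); s=state(); print(s["time_s"],s["tool_pos"],heading(s),s["force"],s["opening"],toolR(s)[:,2])
go(s,v2w(0,17.5,218),np.radians(86.14)); print(v2w(0,17.5,0))
```

```text
13.15 [ 496.10474237 -317.88036776  220.79007167] 1.3975616442265644 [ 0.62675129 -0.0820015  -1.03003396] 43.24802102245151 [ 0.00323875 -0.0013431  -0.99999385]
shift cm [30.71 -0.15  0.26] turn -0.10586497344135104 rows min 4.913341341333509 0.5661228526275457 heading 1.3975616442265644 dz* [ 0.0032 -0.0013 -1.    ]
[547.57807828 -15.13969841   0.        ]
```

View pics/w9.png

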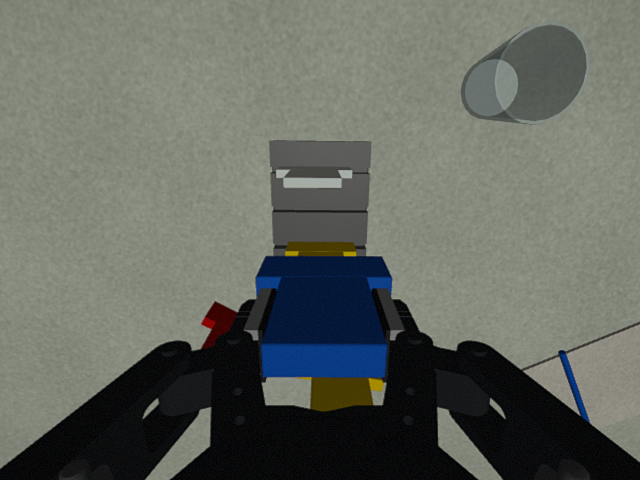

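>>> {"op": "play_rows", "data": {
  "commands": "5.2 0 0 0 4; 5.2 0 0 0 4; 5.2 0 0 0 4; 5.1 0 0 0 4; 5 0 0 0 4; 5 -0.1 0 -0.053 4; 0 0 0 -0.053 4; 0 0 0 0 4"
}}

```text
time_s: 14.15
tool_pos: [546.7, -14.3, 217.5]
eef_rot: [-2.293, -2.146, 0.003]
force: [0.3, -0.2, -0.6]
opening: 43.0
```

Run:
```python
from h import *
np.set_printoptions(suppress=True,precision=2)
d=load("w9"); s=state()
# measure plate in tool from current image
n=snap("wrist","w10"); s=state(); print(s["time_s"],s["tool_pos"],heading(s),s["force"],s["opening"]); M=toolR(s)
P=[M.T@(p-s["tool_pos"]) for p in onz(n,[(262,343),(386,343),(386,377),(264,377)],s["tool_pos"][2]+42.4)]
print(np.array(P),np.mean(P,0)); print(w2v(s["tool_pos"]))
crop(n,230,420,230,400,4,"w10c")
go(s,v2w(0,17.5,175),np.radians(86.14))
```

```text
14.2 [546.82 -15.25 217.76] 1.5019970752000502 [ 0.34  0.27 -1.78] 43.04516157554391
[[  8.81 -22.03 -42.37]
 [  8.97  20.54 -42.44]
 [ -5.03  21.33 -42.43]
 [ -5.2  -22.06 -42.36]] [  1.89  -0.56 -42.4 ]
[ -0.75  17.34 217.76]
shift cm [0.02 0.08 4.28] turn -0.001429542467865197 rows min 0.684180141320717 0.007644612127621374 heading 1.5019970752000502 dz* [-0. -0. -1.]
```

View pics/w10.png

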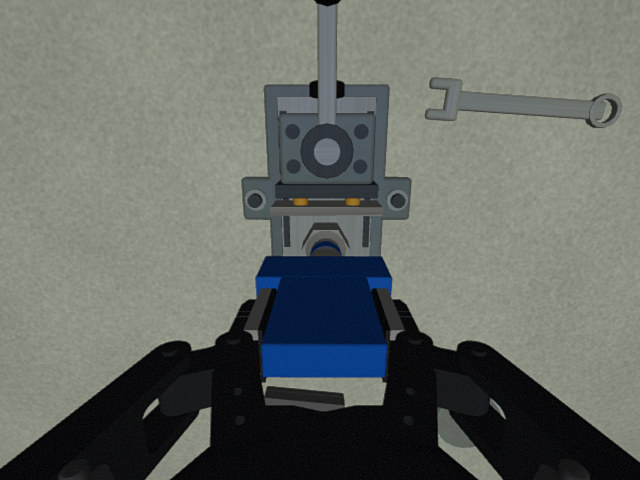

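View pics/w10c.png

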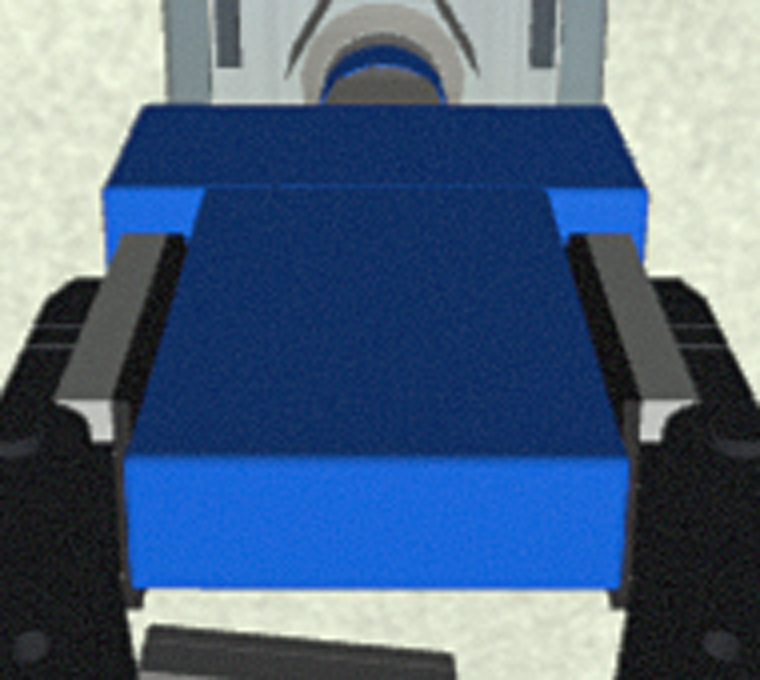

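Run:
```python
from h import *
np.set_printoptions(suppress=True,precision=2)
n=load("w10"); s=state(); M=toolR(s); cr=lambda p: np.array(p,float)/4+[230,230]-0.375
for q,z in (([(127,457),(628,457)],42.4),([(125,590),(625,590)],42.4),([(105,188),(647,188)],-15.6),([(143,105),(605,105)],-47.6)):
  for dz in (0,2): print(z+dz,[(M.T@(p-s["tool_pos"])).round(2) for p in onz(n,cr(q),s["tool_pos"][2]+z+dz)])
g=cv2.cvtColor(n["color"],cv2.COLOR_BGR2GRAY).astype(np.float32)
for x in(-45,-40,-30,0,30,40,45):
    ys=np.arange(15,45,0.5); uv=proj(n,np.array([v2w(x,y,69) for y in ys])).astype(np.float32)
    val=cv2.remap(g,uv[:,:1],uv[:,1:],cv2.INTER_LINEAR).ravel(); val=cv2.GaussianBlur(val[:,None],(1,3),0).ravel()
    gr=np.gradient(val)/0.5; k=[i for i in range(2,len(gr)-2) if abs(gr[i])>5 and abs(gr[i])==abs(gr[i-2:i+3]).max()]
    print(x,[(float(ys[i]),round(float(gr[i]))) for i in k])
print(w2v(n["xyz"]))
```

```text
42.4 [array([  8.46, -22.27, -42.37]), array([  8.62,  20.77, -42.44])]
44.4 [array([  9.84, -21.84, -44.37]), array([  9.99,  20.34, -44.44])]
42.4 [array([ -5.26, -23.17, -42.36]), array([ -5.08,  21.29, -42.43])]
44.4 [array([ -3.61, -22.73, -44.36]), array([ -3.44,  20.85, -44.43])]
-15.6 [array([  8.22, -35.34,  15.65]), array([ 8.43, 33.43, 15.54])]
-13.6 [array([  9.1 , -34.9 ,  13.65]), array([ 9.3 , 32.99, 13.54])]
-47.6 [array([  7.74, -35.84,  47.65]), array([ 7.94, 33.26, 47.54])]
-45.6 [array([  8.47, -35.47,  45.65]), array([ 8.67, 32.9 , 45.54])]
-45 [(26.0, 5), (34.0, -38), (39.0, 12)]
-40 [(16.0, -12), (26.0, 7), (34.0, -39), (39.5, 12), (41.5, -15)]
-30 [(26.0, -17), (34.0, -39), (40.0, 38), (42.0, -39)]
0 [(20.0, 36), (26.0, -15), (34.0, -38), (40.0, 35), (42.0, -37)]
30 [(27.0, -17), (34.0, -29), (40.0, 33), (42.0, -36)]
40 [(24.0, -11), (26.0, 20), (27.5, -11), (34.0, -28), (40.0, 24), (42.0, -23)]
45 [(26.0, 14), (34.0, -28), (38.5, 14), (42.0, -6)]
[ -1.26  94.77 360.45]
```

>>> {"op": "play_rows", "data": {
  "commands": "-0.13 0.1 3 0 4; 0 0 3 0 4; 0 0 2.4 0 4; 0 0 0 0 4; 0 0 0 0 4"
}}

```text
time_s: 14.82
tool_pos: [548.8, -16.8, 135.4]
eef_rot: [2.296, 2.143, 0.001]
force: [-0.1, 0.1, -0.5]
opening: 43.2
```

Run:
```python
from h import *
n=snap("wrist","w11"); s=state(); print(s["time_s"],w2v(s["tool_pos"]),heading(s),s["force"],s["opening"])
t=snap("side","s11"); crop(t,265,365,180,300,5,"s11c"); crop(n,180,470,200,400,2.7,"w11c")
```

```text
14.875 [  1.59148091  16.12316062 135.72598816] 1.5025326595946589 [0.38577456 0.55635161 0.58349522] 43.28072411799815
```

View pics/w11c.png

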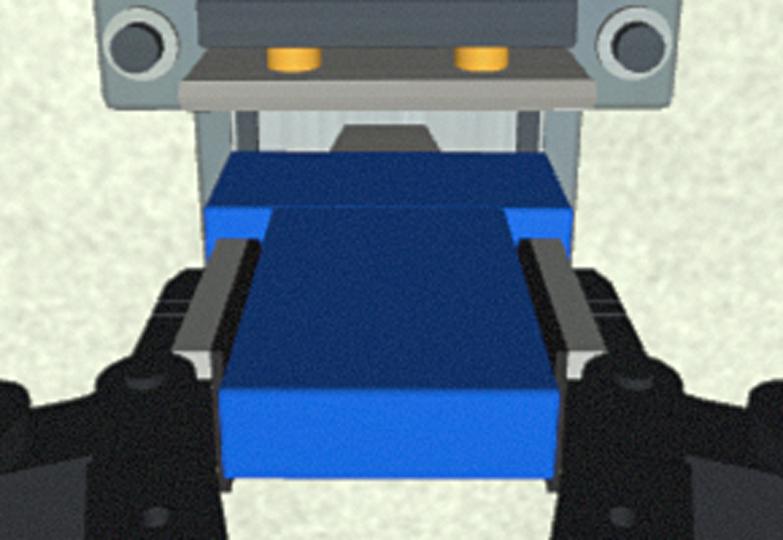

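View pics/s11c.png

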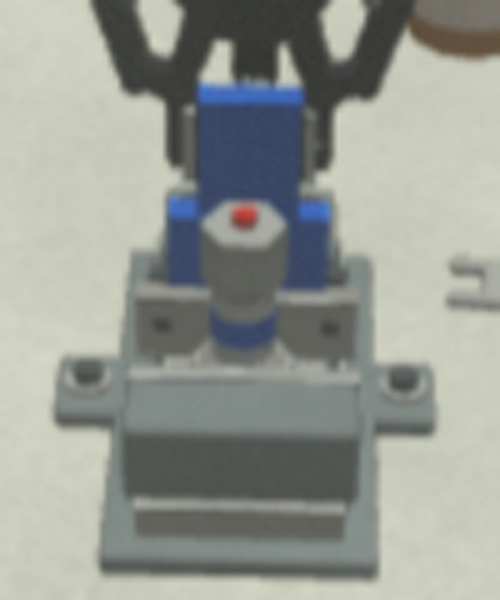

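>>> {"op": "play_rows", "data": {
  "commands": "0 0 1 0 4; 0 0 0.5 0 4; 0 0 0.3 0 4; 0 0 0 0 4"
}}

```text
time_s: 15.42
tool_pos: [548.2, -16.1, 116.1]
eef_rot: [-2.294, -2.146, 0.001]
force: [0.6, 0.2, -1.4]
opening: 42.9
```

Run:
```python
from h import *
n=snap("wrist","w12"); s=state(); print(s["time_s"],w2v(s["tool_pos"]),heading(s),s["force"],s["opening"])
crop(n,180,470,200,400,2.7,"w12c")
```

```text
15.475 [  0.82422998  16.62516353 116.40210394] 1.5038637022127197 [-0.52523062 -0.11567503 -0.51234827] 42.67711497533972
```

View pics/w12c.png

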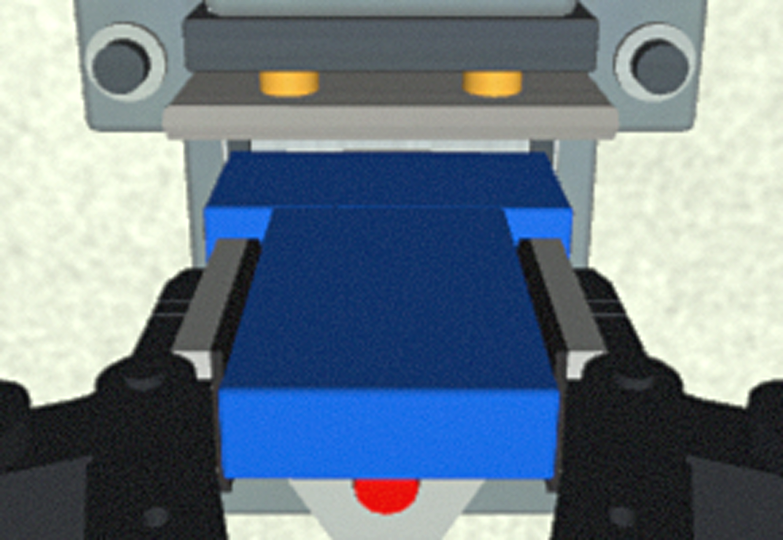

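Run:
```python
from h import *
n=load("w12"); cr=lambda p: np.array(p,float)/2.7+[180,200]-0.31
for nm,q,z in (("plate rear z68.8",[(232,152),(546,152)],68.8),("tab rear top",[(222,388),(556,388)],158.8),("tab front top",[(225,479),(556,478)],158.8),("bevel low z65",[(165,137),(615,137)],65),("bevel top z69",[(170,106),(610,106)],69),("plug",[(387,480)],136)):
    print(nm,[w2v(p).round(2) for p in onz(n,cr(q),z)])
im=n["color"].astype(int);
```

```text
plate rear z68.8 [array([-34.86,  23.46,  68.8 ]), array([34.73, 23.48, 68.8 ])]
tab rear top [array([-21.23,  24.43, 158.8 ]), array([ 21.28,  24.45, 158.8 ])]
tab front top [array([-21.59,  10.53, 158.8 ]), array([ 22.02,  10.72, 158.8 ])]
bevel low z65 [array([-50.45,  25.66,  65.  ]), array([50.75, 25.68, 65.  ])]
bevel top z69 [array([-47.79,  34.2 ,  69.  ]), array([48.09, 34.21, 69.  ])]
plug [array([ -0.32,  -8.4 , 136.  ])]
```

>>> {"op": "play_rows", "data": {
  "commands": "0.06 0 0 0 4; 0 0 0.5 0 4; 0 0 0.3 0 4; 0 0 0 0 4"
}}

```text
time_s: 15.98
tool_pos: [548.1, -15.4, 108.1]
eef_rot: [-2.294, -2.146, 0.001]
force: [-0.4, -0.1, -1.3]
opening: 43.1
```

>>> {"op": "play_rows", "data": {
  "commands": "0 0 0.4 0 4; 0 0 0.3 0 4; 0 0 0 0 4"
}}

```text
time_s: 16.35
tool_pos: [548.2, -15.4, 101.1]
eef_rot: [-2.294, -2.146, 0.001]
force: [-0.4, -0.3, -1.0]
opening: 43.1
```

>>> {"op": "play_rows", "data": {
  "commands": "0 0 0.4 0 4; 0 0 0.4 0 4; 0 0 0.3 0 4; 0 0 0 0 4"
}}

```text
time_s: 16.85
tool_pos: [548.2, -15.5, 90.1]
eef_rot: [-2.294, -2.146, 0.001]
force: [0.2, 0.0, -1.1]
opening: 43.3
```

>>> {"op": "play_rows", "data": {
  "commands": "0 0 0.15 0 4; 0 0 0.1 0 4; 0 0 0 0 4"
}}

```text
time_s: 17.23
tool_pos: [548.4, -15.5, 87.9]
eef_rot: [-2.295, -2.146, 0.0]
force: [0.6, -0.4, -1.9]
opening: 43.2
```

>>> {"op": "play_rows", "data": {
  "commands": "0 0 0.1 0 4; 0 0 0 0 4"
}}

```text
time_s: 17.48
tool_pos: [548.6, -15.5, 87.5]
eef_rot: [2.295, 2.146, 0.001]
force: [-2.5, 0.3, 4.0]
opening: 43.1
```

>>> {"op": "play_rows", "data": {
  "commands": "0 0 0.1 0 4; 0 0 0 0 4"
}}

```text
time_s: 17.73
tool_pos: [548.6, -15.5, 87.5]
eef_rot: [-2.295, -2.145, -0.002]
force: [-7.3, 0.0, 15.3]
opening: 43.6
```

>>> {"op": "play_rows", "data": {
  "commands": "0 0 -0.1 0 4; 0 0 0 0 6; 0 0 0 0 6; 0 0 0 0 6; 0 0 0 0 6"
}}

```text
time_s: 18.35
tool_pos: [548.4, -15.5, 86.8]
eef_rot: [-2.294, -2.146, 0.0]
force: [-0.5, -0.6, -0.1]
opening: 60.1
```

>>> {"op": "play_rows", "data": {
  "commands": "0 0 -2 0 6.5; 0 0 -5 0 6.5; 0 0 -5 0 6.5; 0 0 0 0 6.5"
}}

```text
time_s: 18.85
tool_pos: [550.8, -15.8, 211.2]
eef_rot: [2.292, 2.142, 0.01]
force: [0.8, -0.3, -0.4]
opening: 64.9
```

Run:
```python
from h import *
n=snap("wrist","w13"); s=state(); print(s["time_s"],w2v(s["tool_pos"]),s["tool_pos"],heading(s),s["force"],s["opening"])
t=snap("side","s13"); crop(t,265,365,150,300,4,"s13c")
```

```text
18.9 [  2.00631459  17.25017988 208.80903392] [549.56302401 -15.52401442 208.80903392] 1.5038603313189634 [ 0.27803985 -0.57910373  0.166409  ] 64.77712631425214
```

View pics/w13.png

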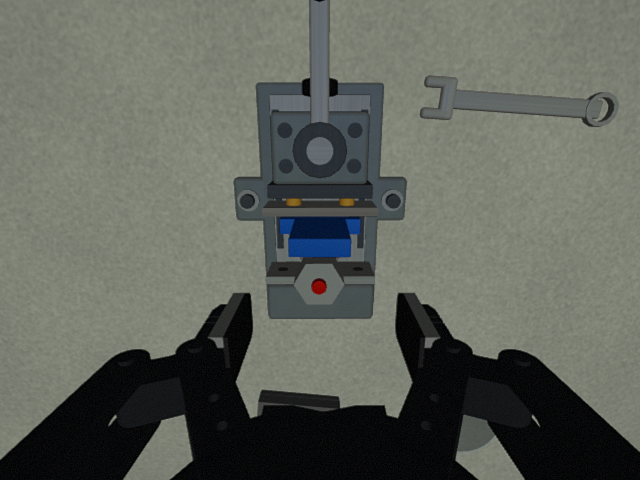

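View pics/s13c.png

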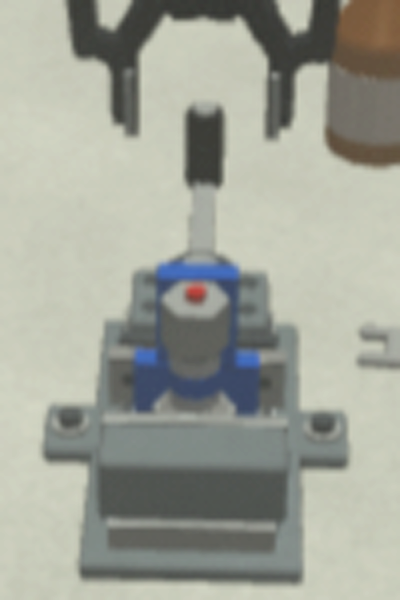

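Run:
```python
from h import *
np.set_printoptions(suppress=True,precision=2)
n=load("w13"); crop(n,240,400,100,320,3.5,"w13c")
hsv=cv2.cvtColor(n["color"],cv2.COLOR_BGR2HSV)
m=cv2.inRange(hsv,(105,120,90),(130,255,255)); k,l,st,ce=cv2.connectedComponentsWithStats(m)
i=1+np.argmax(st[1:,4]); print(st[1:],ce[1:])
c=cv2.findContours((l==i).astype(np.uint8),cv2.RETR_EXTERNAL,cv2.CHAIN_APPROX_NONE)[0][0]
P=onz(n,c[:,0],130); Q=np.array([w2v(p) for p in P]); print("tab top: x",Q[:,0].min(),Q[:,0].max(),"y",Q[:,1].min(),Q[:,1].max())
im=n["color"].astype(int);mm=(im[...,2]-im[...,1]>60)&(np.abs(np.arange(640)-320)<40)&(np.arange(480)[:,None]<320); v,u=np.nonzero(mm); print("plug",w2v(onz(n,[u.mean(),v.mean()],136)[0]))
x,y,w,h=st[i,:4]
# pivot & knob
```

```text
[[ 280  219   14   15  186]
 [ 346  219   15   15  189]
 [ 288  239   63   18 1122]] [[285.76 225.58]
 [353.22 225.59]
 [319.33 247.47]]
tab top: x -21.719667309396904 21.696738052139626 y 11.534981851072454 24.198720723689846
plug [ -0.55  -9.47 136.  ]
```

View pics/w13c.png

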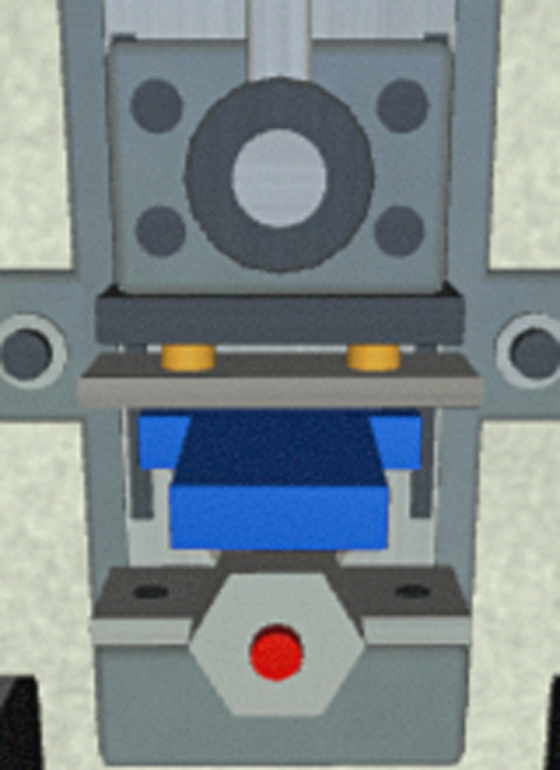

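>>> {"op": "play_rows", "data": {
  "commands": "5.4 0 -0.3 0 5; 5.4 0 -0.3 0 5; 5.4 0 0 0 5; 0 0 0 0 5"
}}

```text
time_s: 19.45
tool_pos: [557.5, 152.5, 210.4]
eef_rot: [-2.282, -2.154, 0.004]
force: [-0.7, -0.0, 0.3]
opening: 49.9
```

Run:
```python
from h import *
n=snap("wrist","w14"); s=state(); print(s["time_s"],w2v(s["tool_pos"]),s["tool_pos"],heading(s),s["force"],s["opening"],s["joints"])
```

```text
19.5 [ -0.61976045 181.76104647 210.7227348 ] [558.01757357 148.79044656 210.7227348 ] 1.508767071986023 [ 0.35845726 -1.05483223  0.42445126] 49.85859430327989 [-0.72628998  0.31539959  0.52170223  1.55464938 -0.15999063  1.31803333
 -0.24729675]
```

View pics/w14.png

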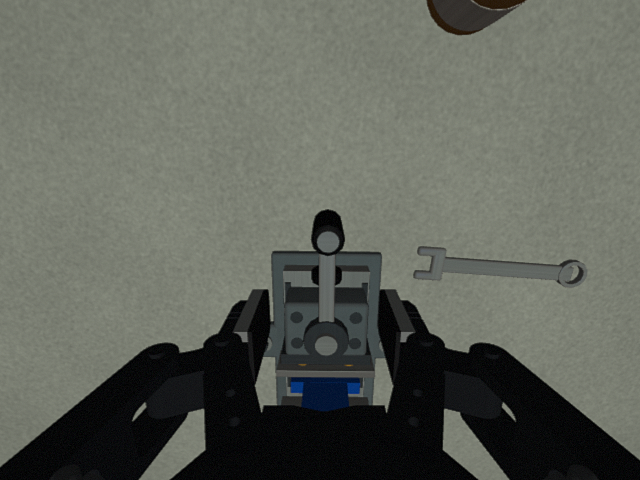

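Run:
```python
from h import *
n=load("w14"); s=state(); crop(n,290,365,200,360,4,"w14c")
for q,z in (((328,241.5),131),((325.5,346),95),((325.5,346),92)):
    p=onz(n,q,z)[0]; print(w2v(p).round(1),p.round(1), (toolR(s).T@(p-s["tool_pos"])).round(1))
```

```text
[  0.5 191.2 131. ] [559.7 158.2 131. ] [ 9.6  1.4 79.7]
[-0.1 82.6 95. ] [551.9  49.8  95. ] [-99.    0.4 115.9]
[-0.1 80.5 92. ] [551.8  47.7  92. ] [-101.1    0.4  118.9]
```

View pics/w14c.png

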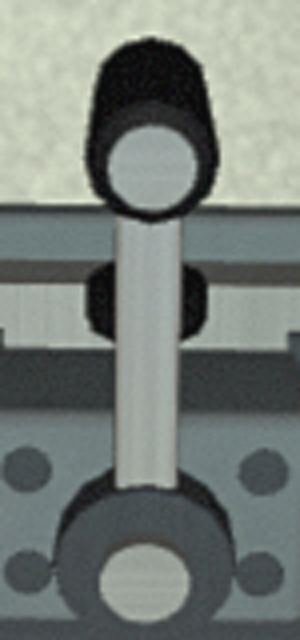

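>>> {"op": "play_rows", "data": {
  "commands": "0.9 0.1 3 0 4.4; 0 0 2.5 0 4.4; 0 0 0 0 4.4; 0 0 0 0 4.4"
}}

```text
time_s: 20.0
tool_pos: [561.2, 153.9, 158.6]
eef_rot: [2.296, 2.144, -0.0]
force: [0.6, -0.5, -0.5]
opening: 44.4
```

Run:
```python
from h import *
n=snap("wrist","w15"); s=state(); print(s["time_s"],w2v(s["tool_pos"]),s["tool_pos"],heading(s),s["force"],s["opening"])
crop(n,220,420,200,440,3,"w15c")
```

```text
20.05 [  2.49674234 187.51990363 159.01660002] [561.51468575 154.32644076 159.01660002] 1.5026241948130008 [-0.46073628  1.07252558  0.25000306] 43.902844294308444
```

View pics/w15c.png

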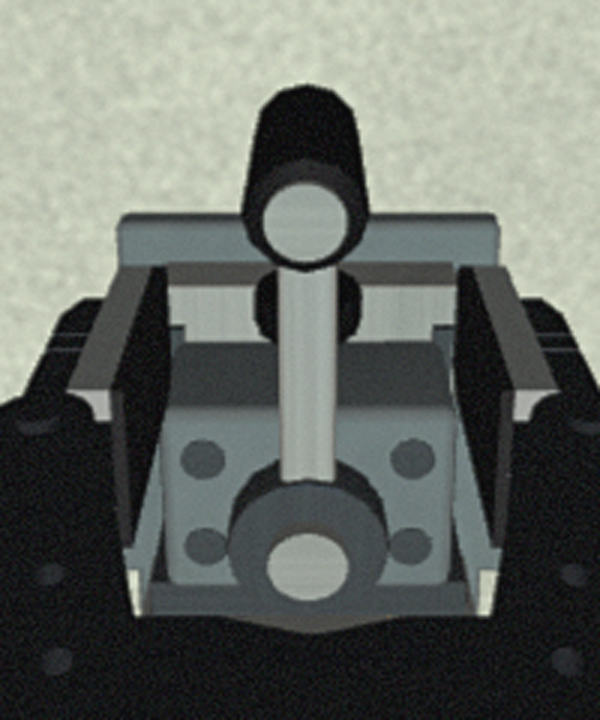

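Run:
```python
from h import *
n=load("w15"); s=state(); print(s["tool_pos"])
for q,z in (((321.7,273.7),131),((322.3,388.7),95)):
    p=onz(n,q,z)[0]; print(w2v(p).round(1),p.round(1), (toolR(s).T@(p-s["tool_pos"])).round(1))
```

```text
[561.51468575 154.32644076 159.01660002]
[  0.4 190.9 131. ] [559.7 157.9 131. ] [ 3.4 -2.1 28. ]
[ 0.3 83.4 95. ] [552.3  50.6  95. ] [-104.2   -2.2   64. ]
```

>>> {"op": "play_rows", "data": {
  "commands": "0.3 -0.2 0 0 4.4; 0 0 2.5 0 4.4; 0 0 2.5 0 4.4; 0 0 1.4 0 4.4; 0 0 0 0 3.0; 0 0 0 0 3.0",
  "force": 20
}}

```text
time_s: 20.8
tool_pos: [559.8, 158.3, 95.0]
eef_rot: [2.294, 2.145, 0.002]
force: [0.4, -0.1, -0.4]
opening: 30.3
```

Run:
```python
from h import *
n=snap("wrist","w16"); s=state(); print(s["time_s"],w2v(s["tool_pos"]),s["tool_pos"],heading(s),s["force"],s["opening"],s["joints"])
```

```text
20.85 [  0.52223121 191.45716357  95.14834483] [559.80970521 158.38769074  95.14834483] 1.503773182928025 [ 0.10201731 -0.47325411 -0.83588155] 29.95576238392044 [-0.71231471  0.42166046  0.49015153  1.69044999 -0.22012815  1.0827342
 -0.22206791]
```

View pics/w16.png

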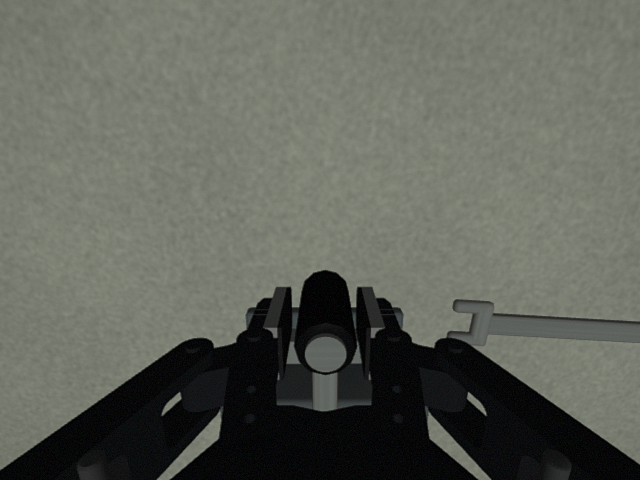

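>>> {"op": "play_rows", "data": {
  "commands": "-0.12 -1.64 0 -0.15 3; -0.12 -1.64 0 -0.15 3; -0.12 -1.64 0 -0.15 3; 0 0 0 0 3"
}}

```text
time_s: 21.35
tool_pos: [510.8, 150.6, 95.1]
eef_rot: [1.759, 2.602, 0.003]
force: [0.1, 0.2, -0.1]
opening: 29.8
```

>>> {"op": "play_rows", "data": {
  "commands": "-0.12 -1.64 0 -0.15 3; -0.12 -1.64 0 -0.15 3; -0.12 -1.64 0 -0.15 3; -0.12 -1.64 0 -0.15 3; 0 0 0 0 3"
}}

```text
time_s: 21.98
tool_pos: [460.9, 109.4, 94.6]
eef_rot: [0.918, 3.004, 0.001]
force: [0.6, 0.2, -0.1]
opening: 29.9
```

Run:
```python
from h import *
n=snap("wrist","w17"); t=snap("side","s17"); s=state(); print(s["time_s"],w2v(s["tool_pos"]),heading(s),s["force"],s["joints"])
crop(t,230,370,130,300,4,"s17c")
```

```text
22.075 [-94.80921561 136.62044537  94.30563718] 2.5482534657741622 [1.03271119 0.6861166  0.79261312] [-0.61240846  0.18297844  0.34454201  1.96458092 -0.07302158  1.00529444
  0.74342124]
```

View pics/w17.png

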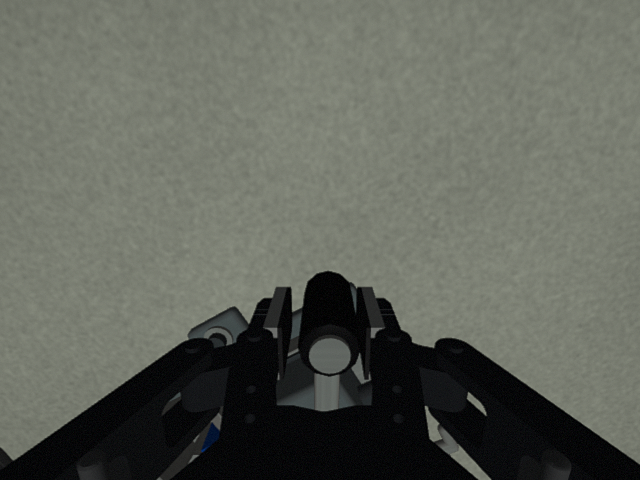

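View pics/s17c.png

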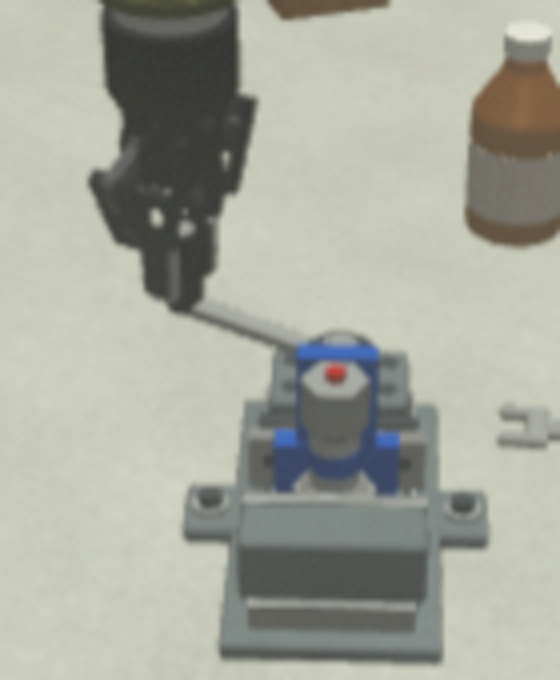

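>>> {"op": "play_rows", "data": {
  "commands": "-0.12 -1.64 0 -0.15 3; -0.12 -1.64 0 -0.15 3; 0 0 0 0 3"
}}

```text
time_s: 22.45
tool_pos: [446.7, 79.9, 94.1]
eef_rot: [-0.458, -3.108, 0.0]
force: [0.3, -0.1, -0.3]
opening: 29.8
```

>>> {"op": "play_rows", "data": {
  "commands": "-0.12 -1.64 0 -0.15 3; 0 0 0 0 3"
}}

```text
time_s: 22.7
tool_pos: [443.2, 64.0, 94.0]
eef_rot: [-0.226, -3.133, 0.0]
force: [0.1, 0.6, -0.7]
opening: 30.1
```

Run:
```python
from h import *
s=state(); p=w2v(s["tool_pos"]); print(s["time_s"],p,heading(s),s["force"],s["joints"], "ang",np.arctan2(-(p[0]-0.3),p[1]-81.3))
```

```text
22.7 [-109.51830598   89.45683327   93.97468745] 2.9974181323588995 [ 0.10885741  0.64516121 -0.66394435] [-0.52485624  0.12699939  0.33339336  2.02660136 -0.04919824  0.99576422
  1.25945086] ang 1.496656750888375
```

>>> {"op": "play_rows", "data": {
  "commands": "0 -0.3 0 0 3; 0 0 0 0 3"
}}

```text
time_s: 22.95
tool_pos: [442.6, 61.8, 93.9]
eef_rot: [-0.22, -3.134, -0.0]
force: [0.5, 3.5, -0.0]
opening: 29.9
```

>>> {"op": "play_rows", "data": {
  "commands": "0 -0.15 0 0 3; 0 0 0 0 3"
}}

```text
time_s: 23.2
tool_pos: [442.4, 60.7, 94.0]
eef_rot: [0.216, 3.134, 0.002]
force: [0.9, 6.8, -2.5]
opening: 29.7
```

>>> {"op": "play_rows", "data": {
  "commands": "0 -0.1 0 0 3; 0 0 0 0 3"
}}

```text
time_s: 23.45
tool_pos: [442.4, 60.7, 94.0]
eef_rot: [0.215, 3.134, 0.003]
force: [2.8, 9.4, -3.2]
opening: 29.7
```

>>> {"op": "play_rows", "data": {
  "commands": "0 0.4 0 0 3.6; 0 0 0 0 4; 0 0 0 0 4.4; 0 0 0 0 4.4; 0 0 -3 0 4.4; 0 0 -4 0 4.4; 0 0 -5 0 4.4; 0 0 0 0 4.4"
}}

```text
time_s: 24.45
tool_pos: [444.9, 62.8, 217.8]
eef_rot: [0.217, 3.127, 0.004]
force: [-0.4, 0.4, 0.3]
opening: 44.3
```

Run:
```python
from h import *
n=snap("wrist","w18"); t=snap("side","s18"); u=snap("top","t18"); s=state(); print(s["time_s"],w2v(s["tool_pos"]),heading(s),s["force"])
crop(t,230,370,130,300,4,"s18c"); crop(u,170,370,180,330,4,"t18c")
```

```text
24.6 [-110.35942256   87.72624266  213.17421015] 3.003633010262089 [-0.56118891 -0.36300296 -0.32448797]
```

View pics/w18.png

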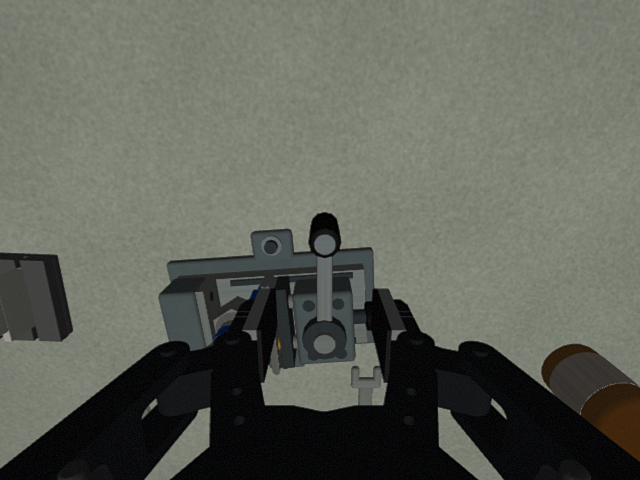

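View pics/s18c.png

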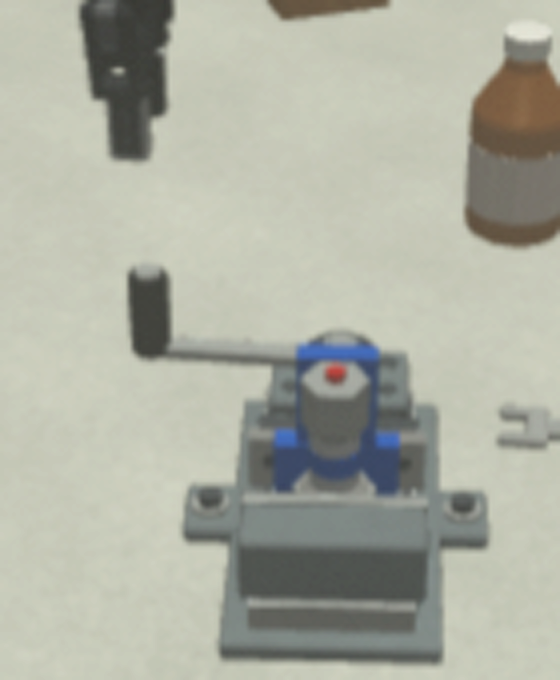

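View pics/t18c.png

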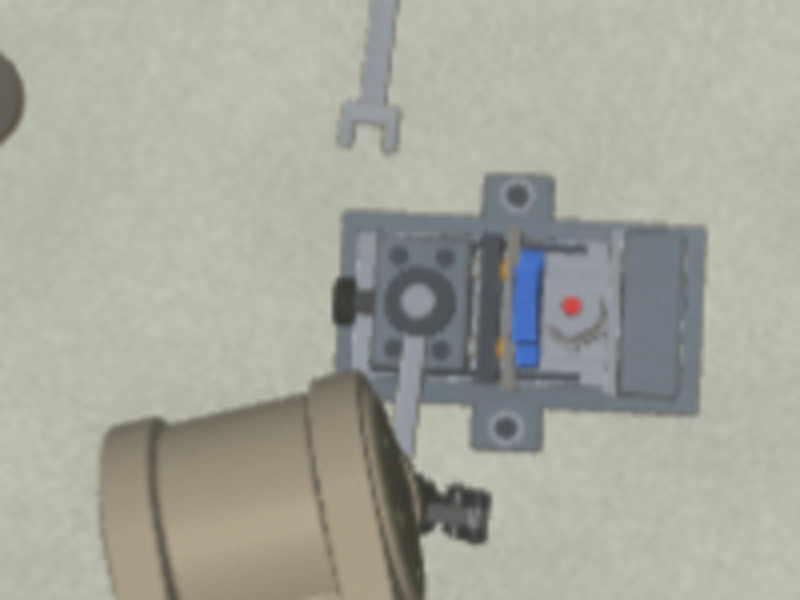

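>>> {"op": "play_rows", "data": {
  "commands": "-3 -5.5 -0.5 0 4.4; -3.4 -5.5 -0.5 0 4.4; 0 0 0 0 4.4; 0 0 0 0 4.4"
}}

```text
time_s: 25.1
tool_pos: [489.1, -52.6, 222.2]
eef_rot: [-0.217, -3.131, 0.001]
force: [0.3, 0.7, -0.5]
opening: 44.2
```

Run:
```python
from h import *
o=load("w18")
k=w2v(onz(o,(324.5,244),131)[0]); p=w2v(onz(o,(324,343),95)[0]); print("knob",k,"pivot",p,"angle",np.arctan2(-(k-p)[0],(k-p)[1]), "using pivot(.3,81.3)",np.arctan2(-(k[0]-.3),k[1]-81.3))
n=snap("wrist","w19"); s=state(); print(s["time_s"],w2v(s["tool_pos"]),heading(s),s["force"])
crop(n,170,470,120,340,2.6,"w19c")
```

```text
knob [-108.88502345   89.62060079  131.        ] pivot [-2.03709183 81.8066619  95.        ] angle 1.4977948832106425 using pivot(.3,81.3) 1.4947369062937466
25.15 [-55.89679182 -23.00384778 222.44630953] 3.0048254475288307 [ 0.13202038  0.18901041 -0.29170264]
```

View pics/w19c.png

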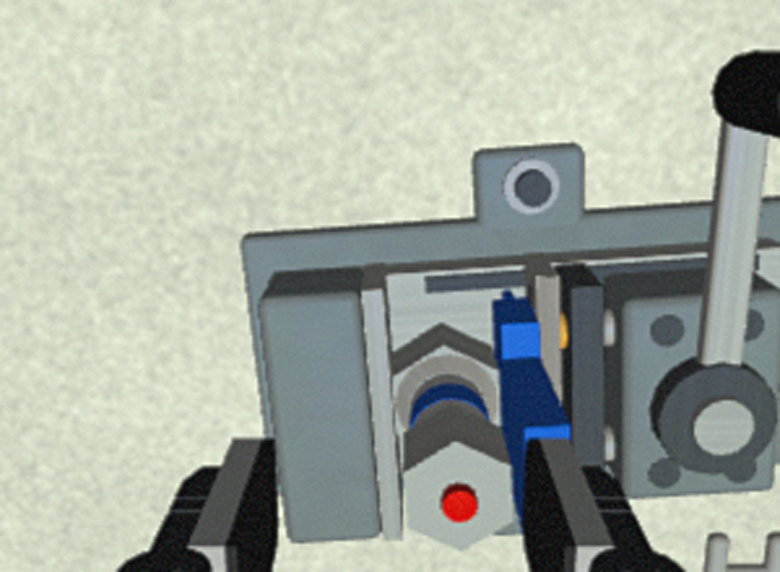

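Run:
```python
from h import *
n=load("w19"); cr=lambda p: np.array(p,float)/2.6+[170,120]-0.31
print("plug",w2v(onz(n,cr((459,502)),136)[0]).round(1))
W=[w2v(p) for p in onz(n,cr([(455,440),(404,477),(406,521)]),130)]; e=W[1]-W[2]; print("head verts",np.round(W,1),"flat vs x deg",np.degrees(np.arctan2(e[1],e[0])))
print("tab top left end",[w2v(p).round(1) for p in onz(n,cr([(524,428),(570,425)]),130)])
print("shoulder", [w2v(p).round(1) for p in onz(n,cr([(500,325),(537,322),(503,360),(540,356)]),72)])
from cell import ticket
print(ticket.job_done())
```

```text
plug [ -2.1 -10.2 136. ]
head verts [[-19.2 -10.1 130. ]
 [ -8.2 -25.9 130. ]
 [  6.6 -26.3 130. ]] flat vs x deg 178.3030361433669
tab top left end [array([-21.5,  10.2, 130. ]), array([-21.5,  23.6, 130. ])]
shoulder [array([-34.4,  10. ,  72. ]), array([-34.6,  22.9,  72. ]), array([-21.2,  10.5,  72. ]), array([-21.8,  23.7,  72. ])]
the job is handed in; nothing more can be done
None
```

I stood the column on the vise bed against the fixed jaw, slid the blue 14 mm plate down beside it, and swung the cam lever to its stop. I then handed the job in after about 25 s of robot time; no verdict is reported.

- **Plate choice:** three wrist views put the gap at about 15.1 mm, so I took the blue 14 mm plate. It went in without resistance until it touched the bed.
- **Column:** the last picture puts its axis at x −2.1 mm, y −10.2 mm in the vise frame (touching the jaw is −10). One head edge read 1.7° off square, which is within the roughness of those pixel readings.
- **Plate:** it spans y 10 to 24 mm, against both the column and the moving jaw. I did not measure its height again after the lever move. On the way down it stopped at the expected height for the bed, with 4 to 15 N of contact force.
- **Lever:** the pictures give 1.50 rad. At the stop the push force rose to about 9 N without the knob moving further.
- **Clamp force:** the force of the column on the fixed jaw could not be measured directly.
- **Surroundings:** I did not touch the bottle, beaker or wrench, and the gripper was clear of everything at the end.
- **Disagreements between checks:** the top camera put the knob about 6 mm from where the wrist camera did. I used the wrist value, and it held. My last small move to look again stopped about 10 mm short, which did not matter.

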